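# Load the bead block into its bench cradle

### The arm

A 7-joint arm with a two-finger parallel gripper is mounted at the origin on the work surface. World frame = base frame: x ahead of the robot, y to its left, z up, the work surface at z = 0. Lengths are in m, angles in degrees, forces in N, time in s.
With the tool pointing down it reaches from about 0.35 to 0.9 m from the base axis. Payload 8.1 kg.
Tool frame: the origin (TCP) lies midway between the tips of the shut fingers; the grasp point (between the pads) lies 19 mm behind it (arm.hold_point_z is the distance from the TCP to the grasp point, in m); z points along the fingers, y is the direction in which the jaws open and shut (so a half turn about z gives the same grasp; the last joint's range is limited). The gripper opens to 92 mm and grips with 3 to 60 N. Pads are 19 mm wide; open, the fingers measure 130 mm over their backs; the gripper's body (75 mm by 190 mm) begins 47 mm behind the grasp point.
Start: joints at [-79.618, 24.895, 1.432, 90.138, -0.665, 64.973, -4.303], TCP at [0.175, 0.6, 0.227] pointing down, gripper open.
Joint ranges: [-149.89, 149.89], [-25.12, 119.58], [-72.63, 75.52], [4.76, 147.25], [-75.54, 255.54], [6.69, 114.76], [-157.13, 157.13]. Speed limits (degrees/s): [127.2, 127.2, 172.46, 172.46, 180, 180, 180].

### API

Orientations are given as a 3x3 rotation matrix whose columns are the frame's x, y, z axes.
In Python, from bench import arm gives the robot as it stands.
- The arm moves only by the tool send_rows, never from a script. Its argument "moves" is a list of rows, each a list of 7 numbers: the shift along the tool's x, y, z in mm, then the turn, a rotation vector about the tool's x, y, z in rad, then the closure in counts, from 0 (fully open) to 255 (shut). A call has exactly 8 rows; each row is the pose to reach, as a shift and turn from the pose commanded when the call began, along the tool's axes at that moment; what a row does not reach only later rows make up. A row lasts 1/10 s, in which the tool goes at most 50 mm and 8.59 degrees, less where a joint would pass 70% of its speed; a pose out of reach is approached as far as the arm can. A call with a gripper value outside its range is refused whole. The fingers move at their own pace and stop on an object; "newtons" is the grip in N (left out, the last holds). Time passes only in rows, so rows that repeat a pose let the fingers close, or fill a call up. It gives the time, the measured TCP pose, the force and the opening at its end, in the units of the state.
- arm.get_obs(): the state, without advancing time (a new reading comes with each control period).
- arm.get_image(name): name is "scene" or "top" or "wrist"; returns a dict with "pixels" (480x640x3 uint8, red, green, blue), "depth" (480x640 float32, m along the optical axis (not along the pixel's ray), 0 where there is no reading), "fovy" (degrees; the focal length in pixels is half the picture's height over the tangent of half this angle, whatever the lens; pixels are square), "cx", "cy" (the principal point, pixels), "dist_coeffs" ([k1, k2, p1, p2, k3] as OpenCV has them; the pictures are not rectified), "R" (3x3) and "t" (3): a world point X has camera coordinates R X + t. Camera axes: x right, y down, z forward; pixel columns grow to the right and rows downward; lengths in m; the calibration is good to about 2 mm. A picture is of the moment at which its call begins.
- arm.close_job(): hands the job in, once; it reports no verdict.
Trained networks look in a picture, given as the dict that the camera call returned (one of the last four; its "shot" number tells which), for a name from the list of things; names that differ only in an ending like _2 or _b are one class to them, and where a whole thing is asked for, a point or a joint stands for the part that bears it (a point fixed in the world has none). Each returns a list of dicts, best first, with "p" (0 to 1); they miss things now and then, are a little off and sometimes report something else, mostly with a low value. They report only what shows in the picture. A call takes as long as a camera call. They do not tell look-alikes from the thing itself.
- arm.search_frame(name, picture): "at" ([column, row] in pixels, amid what is visible of it).
- arm.masks_of(name, picture): "mask" (480x640 bool, what is visible of it) and "at" ([column, row] in pixels, amid what is visible of it).
The state is a dict: "time_s": time; "joint_positions": joint angles; "joint_velocities": joint speeds; "effort": joint torques, N m; "tool_pos": TCP position; "tool_rot": TCP orientation; "wrist_force": force on the tool from outside, world axes, zero at the start; "ft_torque": the same for the moment, N m; "opening": opening from 0.0 (shut) to 1.0 (fully open).
Only numpy, scipy, OpenCV 4.12 (cv2) and the standard library are available. Lean on these libraries where they do the work, as an engineer would, in place of code of your own. Each camera call takes 0.05 s, during which the arm holds its last target.

### The job

The pin vise has been left lying in the aluminium cradle: first put it back on its own rest, lying in both V forks. Then, keeping it flat on the bench, push the wooden bead block straight into the cradle until it is fully home against the back stop, and finally swing the steel gate bar shut behind it. Leave the other things on the bench where they are.

Things in the scene. Friction and masses are not known exactly. Their poses are not given: they have to be found in the camera images.
- cradle: Fixed U-shaped cradle of polished, slippery aluminium. Origin: on the bench at the centre of the seated block's place; +x points in to the back stop, -x out of the open mouth, z up. Inside 115 mm wide (y -57.5 to +57.5 mm); back stop face at x = +46 mm; side rails 16 mm thick, x -40 to +62 mm; rails and stop 30 mm high. The bench top is its floor.
- mouth (a point): Middle of the cradle's outer mouth, on the bench, 87 mm before the cradle's origin (cradle x = -87 mm). Here two 14 mm high guide wings, one each side, are 144 mm apart; they narrow to 115 mm at cradle x = -40 mm.
- gate_pivot (a point): Axis of the gate's upright pivot post, at cradle x = -55, y = +72 mm (the cradle's left front corner seen from the robot), 25 mm above the bench; the post is 40 mm high, 10 mm thick, and 16 to 20 mm thick below the bar and at the bar.
- gate (a joint): Angle of the steel gate bar about its pivot, rad. 0 = shut against its end stop: bar across the mouth, pointing to cradle -y, inner face at cradle x = -49 mm, so the block must be home. 1.57: points out (cradle -x); 3.14: to cradle +y; limit 3.2. Bar 122 mm long from the axis, 12 mm thick, 18 to 32 mm above the bench. Stays where left (friction 0.04 N m).
- gate_tip (a point): Free end of the gate bar, 122 mm from the pivot axis, 25 mm above the bench, mid thickness.
- bead_block: Loose hardwood block with two rows of dark beads on top: 90 mm (its x) by 110 mm (its y) by 35 mm high (41 over the beads), about 0.4 kg. Too wide to grasp; slides on the bench. Origin: centre of its underside. Starts before the cradle's mouth, its 110 mm sides facing it and the robot; goes in along its x. Home: origin at the cradle's origin, or up to 1 mm beyond.
- pin_vise: Loose double-ended pin vise, 102 mm long (its x): square light wooden handle 46 x 22 x 22 mm in the middle, a round steel chuck of 16 mm diameter and 28 mm length at each end. About 90 g. Origin: centre of the handle's underside as built, 11 mm below the tool's axis. The ends are alike. Starts lying across the inside of the cradle.
- rest: Fixed dark wooden rest: base 100 x 50 x 6 mm with two V forks, 8 mm thick, at x = -37 and +37 mm, that carry the two chucks; the handle hangs between them. Origin: centre of its underside, x along the tool. V bottoms 30 mm, fork tops about 48 mm above the bench. Seated, the tool lies level along x over the rest's origin, its axis 41 mm above the bench.
- dish: Bystander: blue plastic lid-like dish with small burs, 88 mm across, 18 mm high. Origin: centre of its underside.
- mallet: Bystander: small hammer with wooden handle, 200 mm long. Origin: near its middle, on the underside.
- file: Bystander: hand tool with wooden handle, 190 mm long. Origin: near its middle, on the underside.
- oil: Bystander: clear bottle, 50 mm diameter, 120 mm high. Origin: centre of its underside.
Things that resemble listed ones, but are neither listed nor needed, are in the scene too. What is shaped like the rest but yellow is not meant.

How it is judged:
By the outcome, as a careful person would: the job done as asked, in the order asked, and still so for the second after the job is handed in, with the robot touching nothing.
It also fails if it takes over 72 s, if anything falls off the work surface, if the arm or the gripper's body presses on something with over 40 N, if the wrist force passes 120 N, or if a joint passes its speed limit or range.

## Working session

There is one attempt and no reset: what is moved stays moved. The work goes in short steps, Python scripts to look and compute and a tool call to move; the robot and the scene stay as the last step left them, time stands still between calls to the robot, and variables do not carry over. Pictures are saved under pics/ and viewed, and the job is handed in when it is done.

Besides the shell and the picture viewer there is one more tool, called after "Request:" as a command line: name --pt "numbers of a row" for each row, then --argument value for the rest. send_rows: Moves the arm, as the interface text tells. Its arguments: {"type":"object","properties":{"moves":{"type":"array"},"newtons":{"type":"number"}},"required":["moves"]}

```bash
ls; mkdir -p pics; cat > h.py <<'E'
import numpy as np, cv2, pickle
from bench import arm
def save(im,n,crop=None,scale=1):
    p=im["pixels"][:,:,::-1]
    if crop: x0,y0,x1,y1=crop; p=p[y0:y1,x0:x1]
    if scale!=1: p=cv2.resize(p,None,fx=scale,fy=scale,interpolation=cv2.INTER_CUBIC)
    cv2.imwrite("pics/"+n+".png",p)
def K(im):
    f=240/np.tan(np.radians(im["fovy"])/2)
    return np.array([[f,0,im["cx"]],[0,f,im["cy"]],[0,0,1.]])
def ray(im,uv):
    uv=np.asarray(uv,float).reshape(-1,1,2)
    n=cv2.undistortPoints(uv,K(im),np.array(im["dist_coeffs"],float)).reshape(-1,2)
    return np.c_[n,np.ones(len(n))]
def onz(im,uv,z):
    d=ray(im,uv)@im["R"]; c=-np.array(im["R"]).T@np.array(im["t"])
    return c+d*((z-c[2])/d[:,2])[:,None]
def dep(im,uv):
    uv=np.asarray(uv).reshape(-1,2); r=ray(im,uv)
    z=im["depth"][uv[:,1].round().astype(int),uv[:,0].round().astype(int)]
    return (r*z[:,None]-np.array(im["t"]))@im["R"]
def proj(im,X):
    rv,_=cv2.Rodrigues(np.array(im["R"],float))
    return cv2.projectPoints(np.asarray(X,float).reshape(-1,3),rv,np.array(im["t"],float),K(im),np.array(im["dist_coeffs"],float))[0].reshape(-1,2)
def dump(im,n): pickle.dump(im,open(n+".pkl","wb"))
def load(n): return pickle.load(open(n+".pkl","rb"))
E
python3 - <<'E'
from h import *
for n in ["scene","top"]:
    im=arm.get_image(n); save(im,n+"0"); dump(im,n+"0"); print(n,im["fovy"],-np.array(im["R"]).T@im["t"],im["dist_coeffs"])
    for k in ["cradle","gate","bead_block","pin_vise","rest","dish","mallet","file","oil"]:
        print(k,[(np.round(d["at"]).tolist(),round(d["p"],2)) for d in arm.search_frame(k,im)])
print({k:v for k,v in arm.get_obs().items()})
print(arm.hold_point_z)
E
```

```text
pics
scene 51.233916067561196 [0.90345673 0.52560575 0.82988014] [-0.07354064  0.          0.          0.          0.        ]
cradle [([261.0, 302.0], 0.72)]
gate [([318.0, 301.0], 0.67)]
bead_block [([299.0, 235.0], 0.89)]
pin_vise [([259.0, 278.0], 0.55)]
rest [([435.0, 347.0], 0.97), ([526.0, 368.0], 0.94), ([520.0, 299.0], 0.61)]
dish [([270.0, 169.0], 0.65)]
mallet [([222.0, 147.0], 0.69), ([434.0, 348.0], 0.5)]
file [([397.0, 452.0], 0.71)]
oil [([148.0, 204.0], 0.62), ([301.0, 236.0], 0.55), ([438.0, 350.0], 0.2)]
top 57.98932511012773 [ 0.42043055 -0.00742017  1.0093078 ] [-0.01884491  0.          0.          0.          0.        ]
cradle [([287.0, 172.0], 0.97)]
gate [([261.0, 205.0], 0.92)]
bead_block [([335.0, 240.0], 0.81), ([288.0, 170.0], 0.55)]
pin_vise [([256.0, 210.0], 0.69), ([315.0, 184.0], 0.66), ([126.0, 186.0], 0.16)]
rest [([112.0, 311.0], 0.83), ([165.0, 359.0], 0.74), ([176.0, 260.0], 0.71)]
dish [([432.0, 269.0], 0.72), ([334.0, 240.0], 0.71)]
mallet [([497.0, 249.0], 0.97), ([126.0, 185.0], 0.6), ([288.0, 171.0], 0.39)]
file [([127.0, 180.0], 0.67)]
oil [
[... 157 characters left out ...]
 -4.30193664]), 'joint_velocities': array([-0.00708693,  0.08704749,  0.06914106, -0.03450962,  0.05279725,
       -0.01387868,  0.07216023]), 'effort': array([ 1.15431112e-04, -6.67677498e+01,  9.84085724e-01, -3.14818776e+01,
       -6.06523664e-02,  3.26704897e-02,  4.41648194e-05]), 'tool_pos': array([0.17504382, 0.59997535, 0.22673202]), 'tool_rot': array([[-9.59973442e-01,  2.80091040e-01,  1.70088892e-05],
       [ 2.80091039e-01,  9.59973442e-01, -2.55216636e-05],
       [-2.34764712e-05, -1.97360818e-05, -1.00000000e+00]]), 'wrist_force': array([-0.16055135,  0.01699056,  0.33393029]), 'ft_torque': array([-0.02879795,  0.03565224,  0.00951574]), 'opening': 1.0001190937276956}
0.0188
```

View pics/scene0.png

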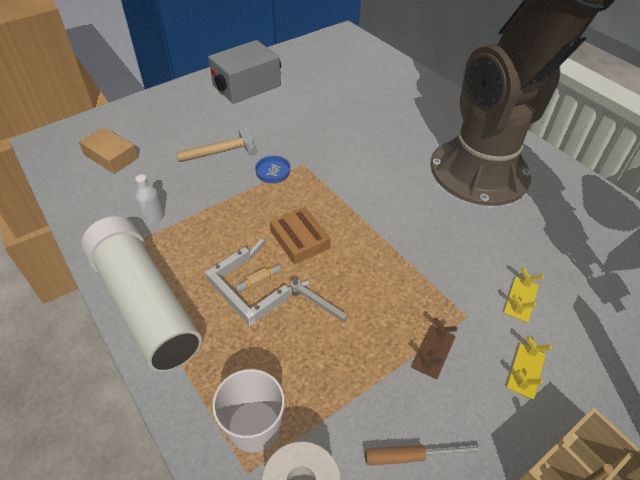

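View pics/top0.png

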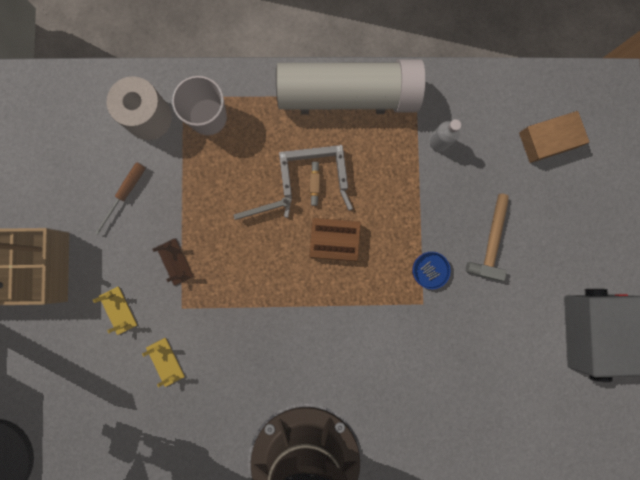

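```bash
python3 - <<'E'
from h import *
a=load("top0"); s=load("scene0")
save(a,"topz",(220,130,380,280),5) ; save(s,"scz",(180,210,500,400),2.5)
for n,uv,z in [("vise",(315,184),.011),("rest",(172,262),.01),("block",(335,241),.038),("gatetip",(237,216),.025),("pivot",(288,206),.04),("dish",(432,269),.01)]:
    print(n,onz(a,uv,z))
w=arm.get_image("wrist"); save(w,"w0"); dump(w,"w0")
print(w["fovy"],-np.array(w["R"]).T@w["t"],w["R"])
E
```

```text
vise [[ 0.63179413 -0.03375784  0.011     ]]
rest [[0.4542579  0.29634703 0.01      ]]
block [[ 0.49567942 -0.07627301  0.038     ]]
gatetip [[0.55658534 0.14544257 0.025     ]]
pivot [[0.57596128 0.02860026 0.04      ]]
dish [[ 0.42973561 -0.30322392  0.01      ]]
58.22286584295402 [0.10847647 0.61870273 0.38388681] [[ 2.80428051e-01  9.59874950e-01  4.33116409e-04]
 [ 9.27689141e-01 -2.71140759e-01  2.56662321e-01]
 [ 2.46481168e-01 -7.15735171e-02 -9.66501043e-01]]
```

View pics/topz.png

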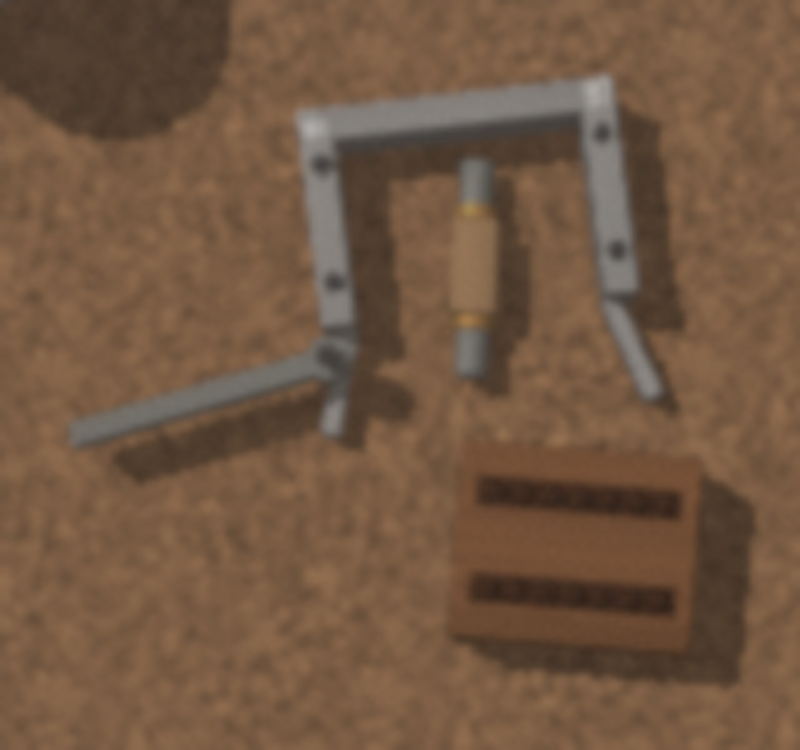

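View pics/scz.png

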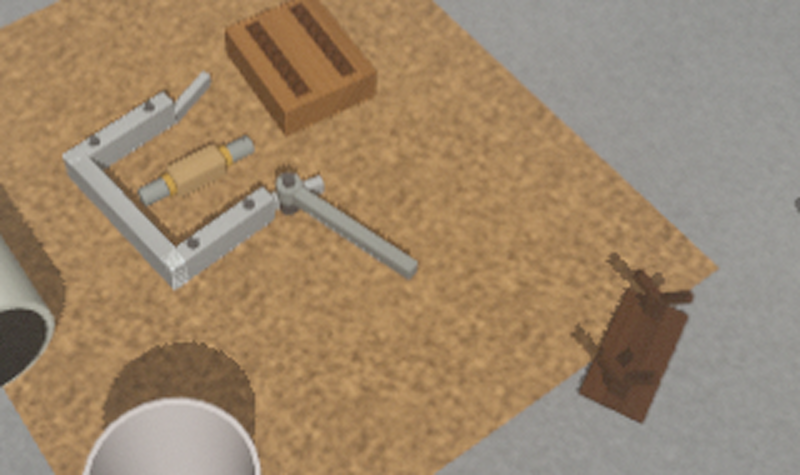

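View pics/w0.png

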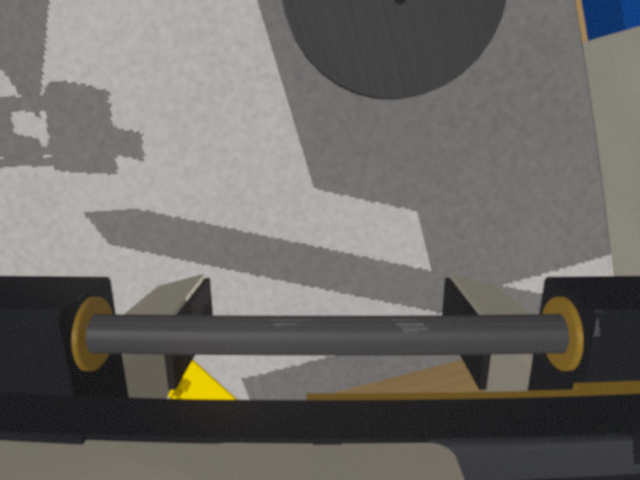

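```bash
python3 - <<'E'
from h import *
for cam in ["top","scene"]:
    a=arm.get_image(cam); dump(a,cam+"1")
    for k in ["pin_vise","rest","bead_block","gate","cradle"]:
        for d in arm.masks_of(k,a):
            if d["p"]<.3: continue
            m=d["mask"]; v,u=np.nonzero(m&(a["depth"]>0))
            P=dep(a,np.c_[u,v]); 
            P2=P[P[:,2]>0.004] if k!="rest" else P
            if len(P2)<10: continue
            r=cv2.minAreaRect((P2[:,:2]*1000).astype(np.float32))
            print(cam,k,round(d["p"],2),np.round(d["at"]),len(P2),"mean",P2.mean(0).round(4),"zq",np.quantile(P2[:,2],[.05,.5,.95]).round(4),"rect",np.round(r[0],1),np.round(r[1],1),round(r[2],1))
            np.savez(f"m_{cam}_{k}_{int(d['at'][0])}",P=P,m=m)
E
ls *.npz
```

```text
top pin_vise 0.64 [314. 186.] 344 mean [ 0.6298 -0.0316  0.0195] zq [0.0129 0.02   0.0243] rect [632.2 -31.8] [ 22.1 100.2] 85.9
top rest 0.86 [176. 257.] 1025 mean [0.4561 0.2923 0.011 ] zq [0.001  0.006  0.0438] rect [454.9 295.9] [103.7  58.9] 22.4
top rest 0.71 [114. 311.] 1077 mean [0.345  0.4197 0.0107] zq [0.002  0.0058 0.0435] rect [343.1 428.6] [102.2  70.3] 23.8
top rest 0.68 [166. 362.] 1092 mean [0.2291 0.3119 0.0101] zq [0.0012 0.0059 0.043 ] rect [227.1 314.4] [103.1  58.5] 25.6
top bead_block 0.68 [334. 241.] 1931 mean [ 0.5003 -0.0751  0.0354] zq [0.032  0.0354 0.0398] rect [501.2 -75.5] [110.   90.2] 84.8
top gate 0.84 [259. 208.] 298 mean [0.5708 0.0918 0.0312] zq [0.0247 0.0318 0.0351] rect [572.5  89.8] [ 14.9 123.8] 14.3
top cradle 0.78 [288. 171.] 1638 mean [ 0.6462 -0.004   0.0272] zq [0.011  0.0295 0.0341] rect [637.2  25.5] [153.7 267.5] 5.8
scene pin_vise 0.95 [260. 280.] 488 mean [ 0.6365 -0.0273  0.0176] zq [0.0076 0.0185 0.0239] rect [634.5 -29.4] [ 21.7 102.3] 86.4
scene rest 0.85 [526. 370.] 1625 mean [0.3503 0.4235 0.0127] zq [0.0025 0.0059 0.0438] rec
[... 426 characters left out ...]
ead_block 0.57 [256. 305.] 2569 mean [0.6501 0.0021 0.0247] zq [0.0074 0.0285 0.0331] rect [635.  26.] [149.3 271.9] 5.7
scene gate 0.95 [318. 300.] 533 mean [0.5756 0.0929 0.0299] zq [0.0214 0.031  0.035 ] rect [575.5  90.9] [ 29.5 132. ] 9.7
scene cradle 0.91 [242. 297.] 2562 mean [0.6495 0.0027 0.0247] zq [0.0074 0.0285 0.0332] rect [633.4  28.1] [152.1 269.1] 6.5
m_scene_bead_block_256.npz
m_scene_bead_block_301.npz
m_scene_cradle_241.npz
m_scene_gate_317.npz
m_scene_pin_vise_260.npz
m_scene_rest_434.npz
m_scene_rest_521.npz
m_scene_rest_525.npz
m_top_bead_block_334.npz
m_top_cradle_287.npz
m_top_gate_259.npz
m_top_pin_vise_314.npz
m_top_rest_114.npz
m_top_rest_166.npz
m_top_rest_175.npz
```

```bash
cat > fit.py <<'E'
from h import *
from scipy.spatial import cKDTree
from scipy.optimize import minimize
def grid(x0,x1,y0,y1,s=2): 
    X,Y=np.meshgrid(np.arange(x0,x1+.1,s),np.arange(y0,y1+.1,s)); return np.c_[X.ravel(),Y.ravel()]
U=np.vstack([grid(-40,62,57.5,73.5),grid(-40,62,-73.5,-57.5),grid(46,62,-57.5,57.5)])
def chamfer(M,P,g,cap=8):
    t=cKDTree(P)
    def f(q):
        c,s=np.cos(q[2]),np.sin(q[2]); W=M@np.array([[c,s],[-s,c]])+q[:2]
        a=np.minimum(t.query(W)[0],cap); b=np.minimum(cKDTree(W).query(P)[0],cap)
        return (a**2).mean()+(b**2).mean()
    best=min((minimize(f,np.array(g)+d,method="Nelder-Mead",options=dict(initial_simplex=np.array(g)+d+np.array([[0,0,0],[6,0,0],[0,6,0],[0,0,.08]]))) for d in ([0,0,0],[4,3,.05])),key=lambda r:r.fun)
    return best.x,best.fun
def allpts(im):
    v,u=np.nonzero(im["depth"]>0); return dep(im,np.c_[u,v])
E
python3 - <<'E'
from fit import *
for c in ["top","scene"]:
    A=allpts(load(c+"1"))*[1000,1000,1000]
    P=A[(A[:,2]>25)&(A[:,2]<34)]
    # cradle region
    B=np.array([640,0]); R=np.array([np.cos(.1),np.sin(.1)])
    q=(P[:,:2]-B)@np.array([[R[0],-R[1]],[R[1],R[0]]])
    Pc=P[(q[:,0]>-40)&(q[:,0]<90)&(abs(q[:,1]+25)<95)][:,:2]
    # exclude gate
    x,f=chamfer(U,Pc,[650,-30,.1]); print(c,"cradle",x[:2].round(1),np.degrees(x[2]).round(2),round(f,2),len(Pc))
    for z0,z1 in [(3,10)]:
        Pr=A[(A[:,2]>z0)&(A[:,2]<z1)&(np.hypot(A[:,0]-455,A[:,1]-296)<62)][:,:2]
        x,f=chamfer(grid(-50,50,-25,25),Pr,[455,296,.41],4); print(c,"rest",x[:2].round(1),np.degrees(x[2]).round(2),round(f,2),len(Pr))
    Pr=A[(A[:,2]>22)&(np.hypot(A[:,0]-455,A[:,1]-296)<62)]
    th=np.radians(24); ex=np.array([np.cos(th),np.sin(th)]); s=(Pr[:,:2]-[455,296])@ex
    for sg in (-1,1):
        Q=Pr[s*sg>15]; r=cv2.minAreaRect(Q[:,:2].astype(np.float32)); print("fork",len(Q),Q.mean(0).round(1),np.round(r[0],1),np.round(r[1],1),round(r[2],1))
    Pb=A[(A[:,2]>31)&(A[:,2]<50)&(np.hypot(A[:,0]-502,A[:,1]+75)<80)][:,:2]
    x,f=chamfer(grid(-45,45,-55,55),Pb,[502,-75,-.09]); print(c,"block",x[:2].round(1),np.degrees(x[2]).round(2),round(f,2))
E
```

```text
top cradle [650.2 -29.7] 6.71 2.46 961
top rest [456.4 292.1] 23.78 4.56 780
fork 80 [421.4 278.5  39.8] [422.  277.8] [ 8.7 43.4] 27.3
fork 89 [488.6 308.6  39. ] [489.6 307.8] [ 8.8 43.4] 23.8
top block [501.3 -75. ] -4.81 1.66
scene cradle [651.6 -28.5] 6.88 2.53 1196
scene rest [459.  295.3] 24.75 3.99 1012
fork 162 [425.6 280.8  37.6] [425.2 280.5] [11.9 45.9] 26.7
fork 174 [492.2 311.6  38.2] [491.2 310.9] [11.1 45.5] 26.1
scene block [502.5 -73.7] -5.91 2.27
```

```bash
cat >> h.py <<'E'
from scipy.spatial.transform import Rotation as Ro
def rel(x,y,z,yaw,pr=True,base=None):
    "target TCP mm, tool-x yaw deg, tool down"
    o=arm.get_obs() if base is None else base; R=o["tool_rot"]; p=o["tool_pos"]*1000
    c,s=np.cos(np.radians(yaw)),np.sin(np.radians(yaw))
    T=np.array([[c,s,0],[s,-c,0],[0,0,-1.]])
    d=R.T@(np.array([x,y,z])-p); w=Ro.from_matrix(R.T@T).as_rotvec()
    if pr: print("t",round(o["time_s"],2),"pos",p.round(1),"yaw",np.degrees(np.arctan2(R[1,0],R[0,0])).round(2),"F",o["wrist_force"].round(1),"op",round(o["opening"],3)); print("shift",d.round(1),"turn",w.round(4))
    return d,w
E
python3 - <<'E'
from h import *
rel(630,-32,200,176.1)
E
```

```text
t 1.65 pos [175.  600.  226.7] yaw 163.74 F [-0.1 -0.4 -0.5] op 1.004
shift [-613.8 -479.3   26.7] turn [ 0.      0.     -0.2157]
```

Request:
send_rows --pt "-38 -30 0 0 0 -0.015 0" --pt "-76 -60 0 0 0 -0.03 0" --pt "-114 -90 0 0 0 -0.04 0" --pt "-152 -120 0 0 0 -0.055 0" --pt "-190 -149 0 0 0 -0.07 0" --pt "-228 -179 0 0 0 -0.08 0" --pt "-267 -209 0 0 0 -0.095 0" --pt "-306 -239 0 0 0 -0.11 0" --newtons 20

```text
time_s: 2.45
tool_pos: [0.4028, 0.2832, 0.2271]
tool_rot: [[-0.985, 0.172, 0.001], [0.172, 0.985, 0.001], [-0.0, 0.001, -1.0]]
wrist_force: [0.6, 1.2, 0.4]
opening: 0.997
```

```bash
python3 - <<'E'
from h import *
rel(630,-32,200,176.1)
w=arm.get_image("wrist"); save(w,"w1"); dump(w,"w1")
E
```

```text
t 2.45 pos [402.8 283.2 227.1] yaw 170.08 F [0.6 1.2 0.4] op 0.997
shift [-278.1 -271.4   27. ] turn [ 0.0008  0.0005 -0.105 ]
```

View pics/w1.png

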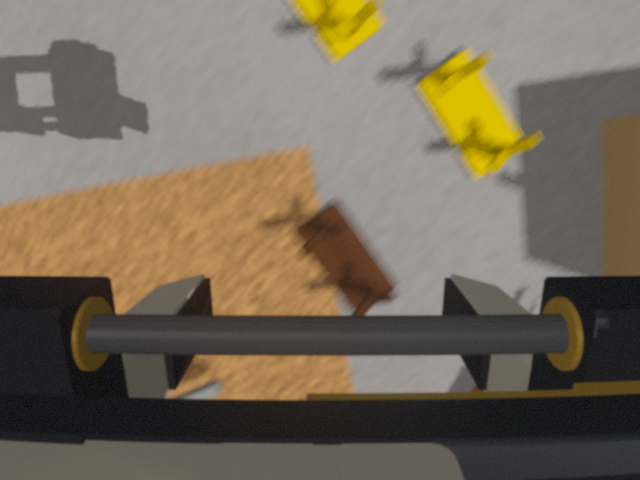

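The wrist picture shows the dark brown rest at (345,258), and the two yellow look-alikes at (470,112) and (335,20). The dark one is the target. For the vise, the only candidate inside the cradle is at top (315,184).

Request:
send_rows --pt "-35 -34 4 0 0 -0.015 40" --pt "-70 -68 8 0 0 -0.03 80" --pt "-105 -102 12 0 0 -0.045 106" --pt "-140 -136 16 0 0 -0.06 106" --pt "-175 -170 20 0 0 -0.075 106" --pt "-210 -205 24 0 0 -0.09 106" --pt "-245 -240 27 0 0 -0.105 106" --pt "-278 -271 27 0 0 -0.105 106"

```text
time_s: 3.3
tool_pos: [0.6296, -0.0323, 0.1993]
tool_rot: [[-0.998, 0.069, -0.0], [0.069, 0.998, -0.0], [0.0, -0.0, -1.0]]
wrist_force: [-0.0, 1.1, 0.4]
opening: 0.584
```

```bash
python3 - <<'E'
from h import *
w=arm.get_image("wrist"); save(w,"w2"); dump(w,"w2")
rel(630,-32,200,176.1)
for d in arm.masks_of("pin_vise",w):
    v,u=np.nonzero(d["mask"]&(w["depth"]>0)); P=dep(w,np.c_[u,v])*1000; P=P[(P[:,2]>6)&(P[:,2]<30)]
    if len(P)<10: continue
    r=cv2.minAreaRect(P[:,:2].astype(np.float32)); print(d["p"],d["at"],P.mean(0),r)
E
```

```text
t 3.35 pos [632.9 -40.6 199.7] yaw 175.63 F [ 4.  -6.4  1.7] op 0.581
shift [ 3.5  8.3 -0.4] turn [-0.0054  0.0032 -0.0083]
0.97 [332.6, 213.4] [631.45895836 -30.89160225  18.79162529] ((633.9617919921875, -31.092151641845703), (21.67025375366211, 102.0693588256836), 86.5101547241211)
```

View pics/w2.png

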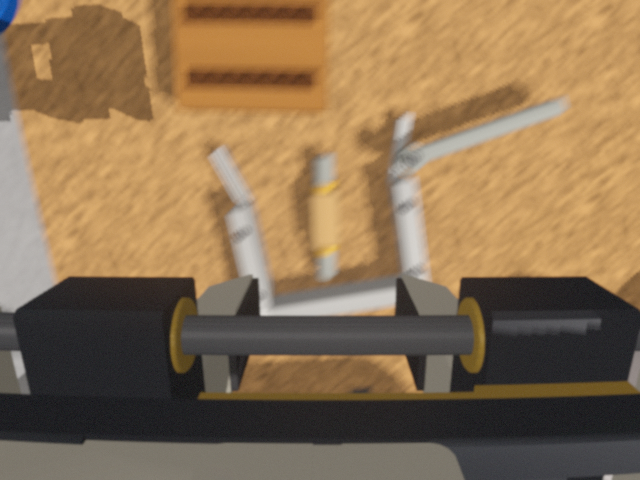

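Request:
send_rows --pt "-4.5 -0.5 20 0 0 0 106" --pt "-4.5 -0.5 50 0 0 0 106" --pt "-4.5 -0.5 85 0 0 0 106" --pt "-4.5 -0.5 115 0 0 0 106" --pt "-4.5 -0.5 140 0 0 0 106" --pt "-4.5 -0.5 155 0 0 0 106" --pt "-4.5 -0.5 155 0 0 0 106" --pt "-4.5 -0.5 155 0 0 0 106"

```text
time_s: 4.2
tool_pos: [0.6337, -0.0308, 0.0454]
tool_rot: [[-0.998, 0.069, 0.001], [0.069, 0.998, 0.0], [-0.001, 0.0, -1.0]]
wrist_force: [0.6, -0.7, 0.5]
opening: 0.584
```

```bash
python3 - <<'E'
from h import *
rel(633.5,-31,4,176.1)
w=arm.get_image("wrist"); save(w,"w3"); dump(w,"w3")
s=arm.get_image("scene"); save(s,"s3",(160,190,420,385),3)
E
```

```text
t 4.2 pos [633.7 -30.8  45.4] yaw 176.06 F [ 0.6 -0.7  0.5] op 0.584
shift [ 0.2 -0.2 41.4] turn [ 0.0001  0.0007 -0.0008]
```

View pics/w3.png

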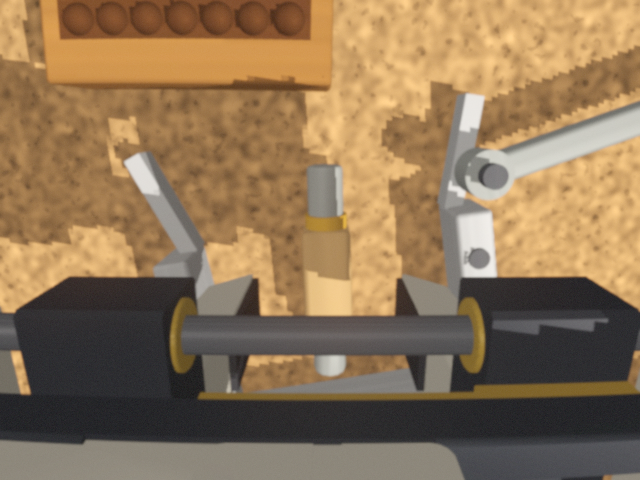

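View pics/s3.png

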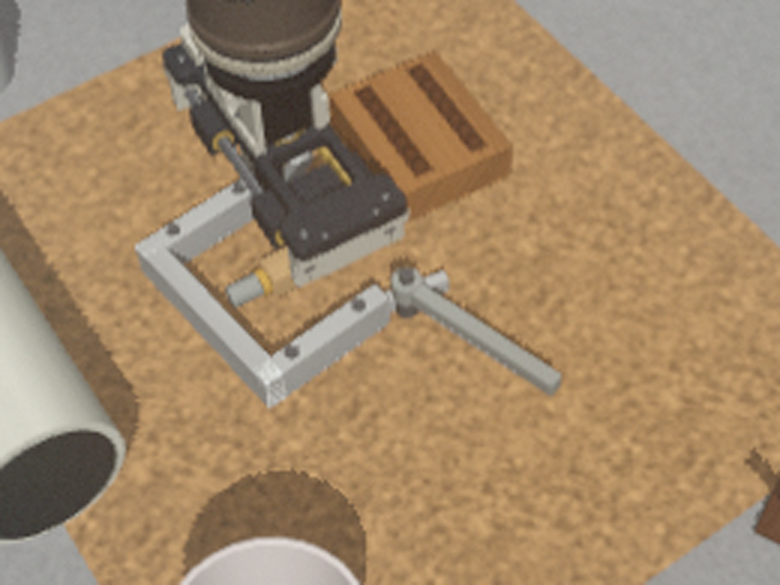

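The vise (328,270 in the wrist view) sits centred between the fingers, which are inside the rails.

Request:
send_rows --pt "0 0 15 0 0 0 106" --pt "0 0 30 0 0 0 106" --pt "0 0 38 0 0 0 106" --pt "0 0 41 0 0 0 106" --pt "0 0 41 0 0 0 200" --pt "0 0 41 0 0 0 255" --pt "0 0 41 0 0 0 255" --pt "0 0 41 0 0 0 255" --newtons 25

```text
time_s: 5.1
tool_pos: [0.6336, -0.031, 0.0042]
tool_rot: [[-0.998, 0.069, 0.001], [0.069, 0.998, 0.0], [-0.001, 0.0, -1.0]]
wrist_force: [0.2, 0.5, -0.1]
opening: 0.285
```

Request:
send_rows --pt "0 0 0 0 0 0 255" --pt "0 0 0 0 0 0 255" --pt "0 0 -15 0 0 0 255" --pt "0 0 -40 0 0 0 255" --pt "0 0 -75 0 0 0 255" --pt "0 0 -105 0 0 0 255" --pt "0 0 -120 0 0 0 255" --pt "0 0 -120 0 0 0 255"

```text
time_s: 5.9
tool_pos: [0.6346, -0.031, 0.1264]
tool_rot: [[-0.998, 0.069, 0.004], [0.069, 0.998, 0.0], [-0.004, 0.001, -1.0]]
wrist_force: [0.5, -0.2, -1.7]
opening: 0.235
```

```bash
python3 - <<'E'
from h import *
rel(457,294.5,124,156+48.2)
rel(457,294.5,124,204.2)
w=arm.get_image("wrist"); save(w,"w4"); dump(w,"w4")
s=arm.get_image("scene"); save(s,"s4",(160,140,420,335),3); dump(s,"s4")
for im in (w,s):
  for d in arm.masks_of("pin_vise",im):
    v,u=np.nonzero(d["mask"]&(im["depth"]>0)); P=dep(im,np.c_[u,v])*1000
    P=P[P[:,2]>100]
    if len(P)<10: continue
    r=cv2.minAreaRect(P[:,:2].astype(np.float32)); print(d["p"],d["at"],P.mean(0),np.quantile(P[:,2],[.05,.95]),r)
E
```

```text
t 5.9 pos [634.6 -31.  126.4] yaw 176.05 F [ 0.5 -0.2 -1.7] op 0.235
shift [199.6 312.5   1.7] turn [-0.0005  0.0044 -0.4913]
t 5.9 pos [634.6 -31.  126.4] yaw 176.05 F [ 0.5 -0.2 -1.7] op 0.235
shift [199.6 312.5   1.7] turn [-0.0005  0.0044 -0.4913]
0.85 [330.6, 268.2] [618.30962082 -30.60093083 140.9573907 ] [135.25339171 144.00253749] ((627.289306640625, -31.287220001220703), (22.261320114135742, 86.4809799194336), 85.97505187988281)
0.5 [241.7, 248.4] [662.7473196  -27.94815615 137.81600095] [129.09737594 143.23615166] ((661.232421875, -19.016000747680664), (37.77313995361328, 44.61415100097656), 20.639585494995117)
```

View pics/w4.png

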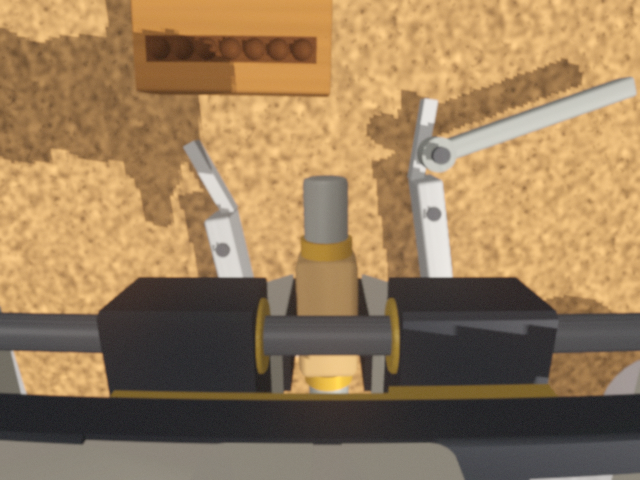

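View pics/s4.png

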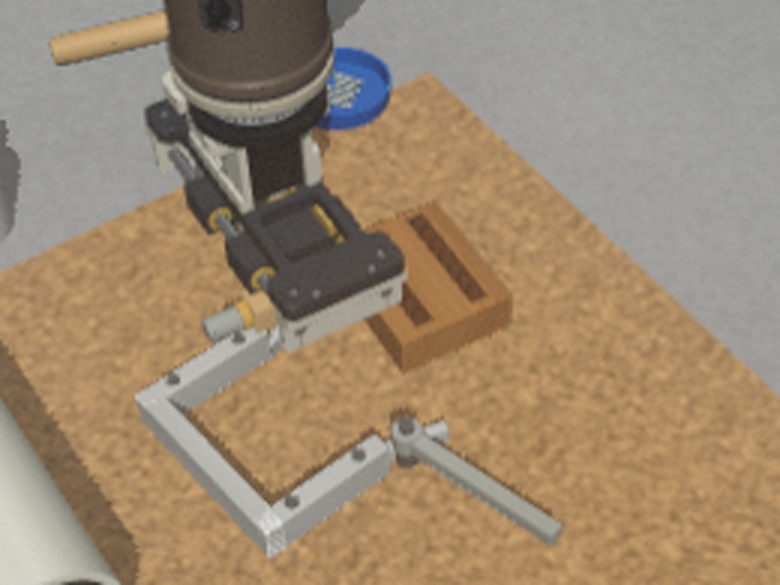

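Request:
send_rows --pt "24 38 0 0 0 -0.06 255" --pt "49 77 0 0 0 -0.12 255" --pt "73 115 0 0 0 -0.18 255" --pt "97 153 0 0 0 -0.24 255" --pt "122 192 0 0 0 -0.3 255" --pt "146 230 0 0 0 -0.36 255" --pt "167 262 0 0 0 -0.42 255" --pt "186 291 0 0 0 -0.47 255"

```text
time_s: 6.9
tool_pos: [0.4655, 0.2736, 0.1224]
tool_rot: [[-0.919, -0.394, -0.002], [-0.394, 0.919, -0.001], [0.002, -0.0, -1.0]]
wrist_force: [0.8, -0.7, -1.2]
opening: 0.239
```

```bash
python3 - <<'E'
from h import *
rel(457,294.5,105,204.2)
E
```

```text
t 6.9 pos [465.5 273.6 122.4] yaw -156.8 F [ 0.8 -0.7 -1.2] op 0.239
shift [-0.4 22.5 17.4] turn [-0.0001 -0.0025 -0.0175]
```

Request:
send_rows --pt "0 8 4 0 0 -0.005 255" --pt "0 15 8 0 0 -0.01 255" --pt "-0.4 21 12 0 0 -0.0175 255" --pt "-0.4 22.5 17 0 0 -0.0175 255" --pt "-0.4 22.5 17 0 0 -0.0175 255" --pt "-0.4 22.5 17 0 0 -0.0175 255" --pt "-0.4 22.5 17 0 0 -0.0175 255" --pt "-0.4 22.5 17 0 0 -0.0175 255"

```text
time_s: 7.7
tool_pos: [0.4597, 0.2927, 0.107]
tool_rot: [[-0.914, -0.406, 0.0], [-0.406, 0.914, 0.0], [-0.001, 0.0, -1.0]]
wrist_force: [0.8, 0.3, -1.4]
opening: 0.243
```

```bash
python3 - <<'E'
from h import *
rel(457,294.5,70,204.2)
w=arm.get_image("wrist"); save(w,"w5"); dump(w,"w5")
s=arm.get_image("scene"); save(s,"s5",(360,240,540,390),4); dump(s,"s5")
t=arm.get_image("top"); save(t,"t5",(100,180,260,330),5); dump(t,"t5")
for n,im in zip("wst",(w,s,t)):
    A=allp=None
    v,u=np.nonzero(im["depth"]>0); A=dep(im,np.c_[u,v])*1000
    Pr=A[(A[:,2]>22)&(A[:,2]<52)&(np.hypot(A[:,0]-457,A[:,1]-294)<65)]
    th=np.radians(24); ex=np.array([np.cos(th),np.sin(th)]); q=(Pr[:,:2]-[457,294])@ex
    for sg in (-1,1):
        Q=Pr[q*sg>25]
        if len(Q)<20: continue
        r=cv2.minAreaRect(Q[:,:2].astype(np.float32)); print(n,sg,len(Q),Q.mean(0).round(1),np.round(r[0],1),np.round(r[1],1),round(r[2],1))
E
```

```text
t 7.7 pos [459.7 292.7 107. ] yaw -156.06 F [ 0.8  0.3 -1.4] op 0.243
shift [ 1.7  2.7 37. ] turn [ 0.      0.0005 -0.0045]
w -1 893 [421.6 280.9  41.6] [423.5 279.2] [ 8.3 44.6] 25.0
s -1 27 [421.8 293.1  38.3] [427.2 283.3] [ 6.5 43. ] 30.6
s 1 172 [492.2 311.5  38.2] [491.4 311.1] [10.2 45.4] 27.2
t -1 56 [423.9 273.1  37.9] [422.7 275.8] [ 8.5 39.4] 29.5
```

View pics/w5.png

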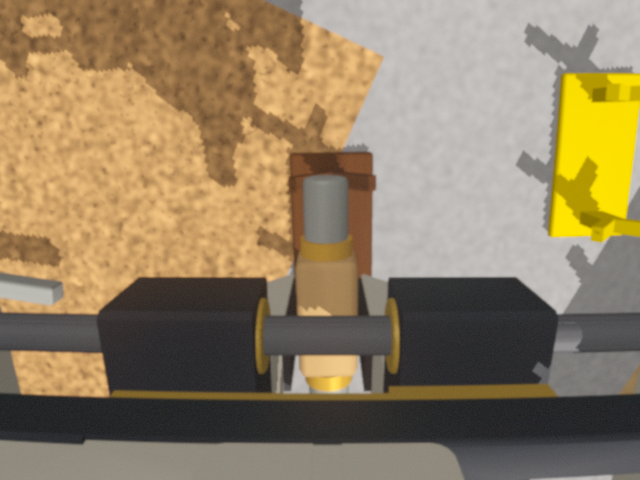

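View pics/s5.png

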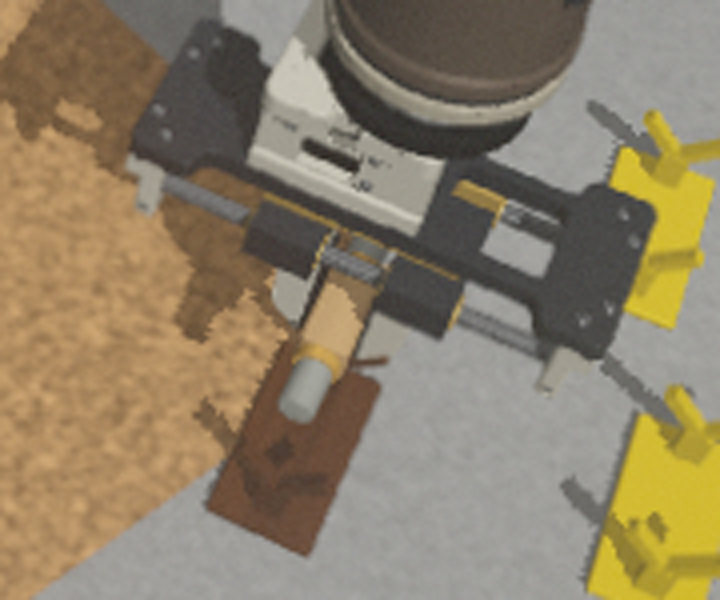

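View pics/t5.png

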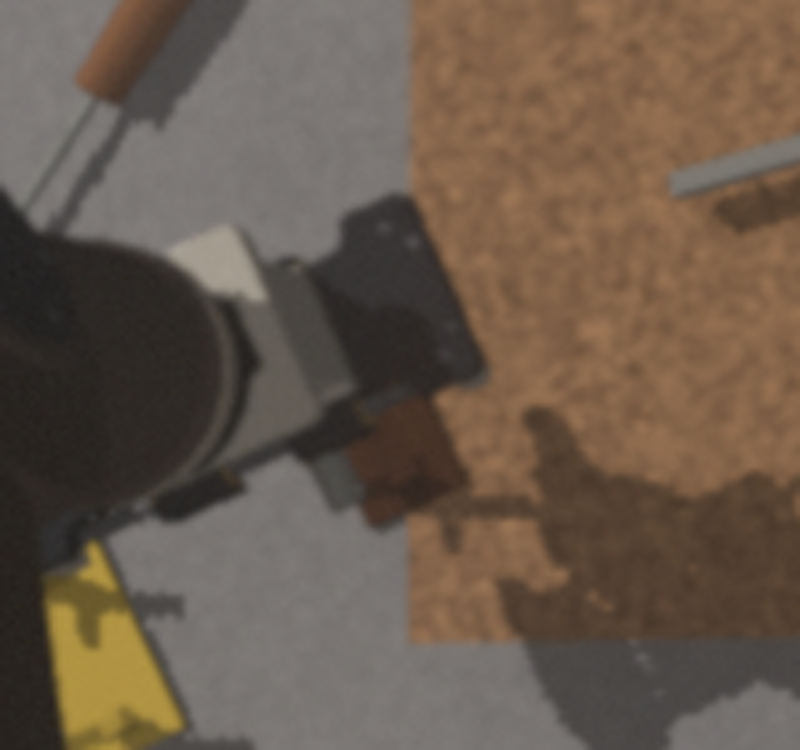

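Request:
send_rows --pt "1.7 2.7 0 0 0 -0.0045 255" --pt "1.7 2.7 15 0 0 -0.0045 255" --pt "1.7 2.7 30 0 0 -0.0045 255" --pt "1.7 2.7 45 0 0 -0.0045 255" --pt "1.7 2.7 55 0 0 -0.0045 255" --pt "1.7 2.7 62 0 0 -0.0045 255" --pt "1.7 2.7 66 0 0 -0.0045 255" --pt "1.7 2.7 66 0 0 -0.0045 255"

```text
time_s: 8.65
tool_pos: [0.4565, 0.2948, 0.0405]
tool_rot: [[-0.912, -0.411, -0.0], [-0.411, 0.912, -0.0], [0.0, -0.0, -1.0]]
wrist_force: [-0.3, -0.5, 0.1]
opening: 0.237
```

```bash
python3 - <<'E'
from h import *
rel(457.2,294.5,35,204.2)
w=arm.get_image("wrist"); save(w,"w6"); dump(w,"w6")
s=arm.get_image("scene"); save(s,"s6",(360,240,540,390),4)
E
```

```text
t 8.65 pos [456.5 294.8  40.5] yaw -155.75 F [-0.3 -0.5  0.1] op 0.237
shift [-0.5 -0.5  5.5] turn [-0.0001 -0.0004  0.0008]
```

View pics/w6.png

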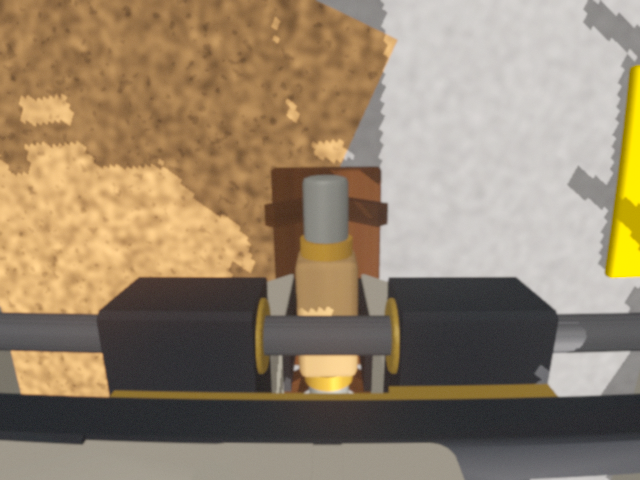

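View pics/s6.png

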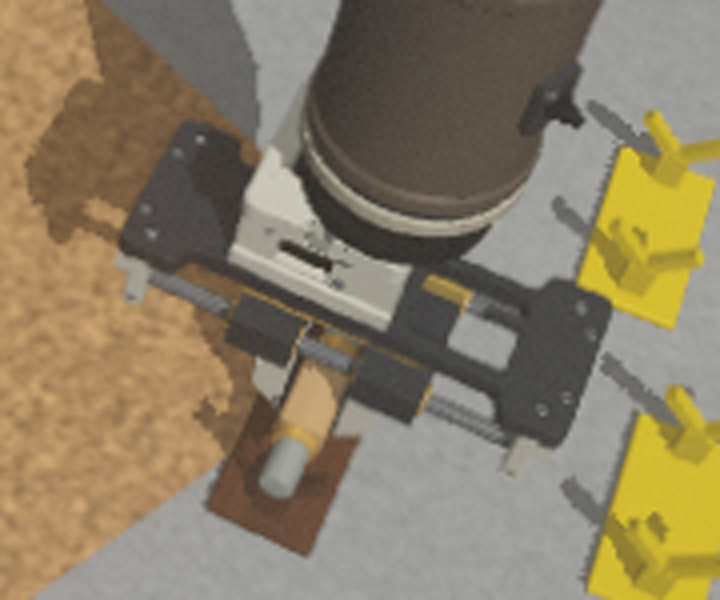

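The vise is centred over the fork (fork columns 267–387, chuck around 326). I'll lower it and release.

Request:
send_rows --pt "0 0 2.5 0 0 0 255" --pt "0 0 5 0 0 0 255" --pt "0 0 5.5 0 0 0 255" --pt "0 0 5.5 0 0 0 180" --pt "0 0 5.5 0 0 0 130" --pt "0 0 5.5 0 0 0 130" --pt "0 0 5.5 0 0 0 130" --pt "0 0 5.5 0 0 0 130"

```text
time_s: 9.55
tool_pos: [0.4567, 0.2948, 0.0353]
tool_rot: [[-0.912, -0.411, 0.0], [-0.411, 0.912, 0.0], [-0.0, 0.0, -1.0]]
wrist_force: [1.5, 1.1, -1.1]
opening: 0.486
```

Request:
send_rows --pt "0 0 0 0 0 0 130" --pt "0 0 -5 0 0 0 130" --pt "0 0 -20 0 0 0 130" --pt "0 0 -45 0 0 0 130" --pt "0 0 -80 0 0 0 130" --pt "0 0 -110 0 0 0 130" --pt "0 0 -120 0 0 0 130" --pt "0 0 -120 0 0 0 130"

```text
time_s: 10.35
tool_pos: [0.4574, 0.2954, 0.1568]
tool_rot: [[-0.912, -0.411, 0.002], [-0.411, 0.912, 0.002], [-0.003, 0.001, -1.0]]
wrist_force: [-0.3, 0.1, -1.2]
opening: 0.491
```

```bash
python3 - <<'E'
from h import *
rel(457.2,294.5,35,204.2)
w=arm.get_image("wrist"); save(w,"w7"); dump(w,"w7")
s=arm.get_image("scene"); save(s,"s7",(360,240,540,390),4)
for n,im in (("w",w),("s",s)):
  for d in arm.masks_of("pin_vise",im):
    v,u=np.nonzero(d["mask"]&(im["depth"]>0)); P=dep(im,np.c_[u,v])*1000
    if len(P)<10: continue
    r=cv2.minAreaRect(P[:,:2].astype(np.float32)); print(n,d["p"],d["at"],P.mean(0),np.quantile(P[:,2],[.05,.95]),r)
E
```

```text
t 10.35 pos [457.4 295.4 156.8] yaw -155.76 F [-0.3  0.1 -1.2] op 0.491
shift [  0.9  -0.8 121.8] turn [0.0009 0.0031 0.0007]
w 0.81 [328.5, 225.1] [454.01949072 293.46153088  49.16339952] [44.33914494 52.24401327] ((456.41888427734375, 294.4393615722656), (101.17442321777344, 21.670425415039062), 25.487777709960938)
s 0.75 [438.6, 344.7] [461.43776535 297.57178574  46.2644504 ] [28.08789265 52.97428016] ((442.8280334472656, 287.8256530761719), (135.67929077148438, 24.433483123779297), 23.98129653930664)
```

View pics/w7.png

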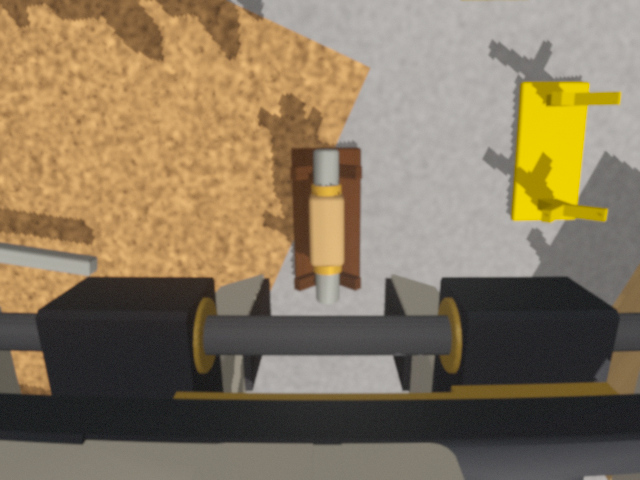

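View pics/s7.png

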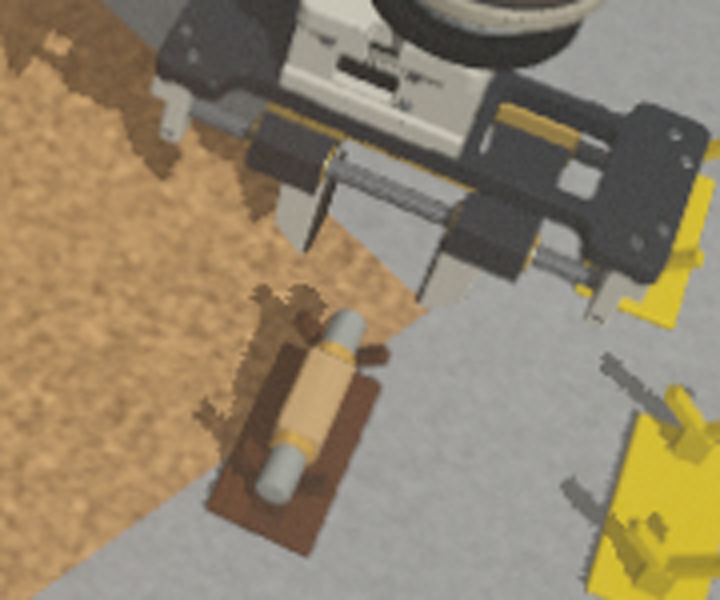

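```bash
python3 - <<'E'
from h import *
o=arm.get_obs(); print(o["joint_positions"].round(1),o["tool_pos"])
# w2/w4 refine cradle & block with wrist depth
from fit import *
for n in ("w3","w4"):
    A=allpts(load(n))*1000
    Pb=A[(A[:,2]>31)&(A[:,2]<50)&(np.hypot(A[:,0]-502,A[:,1]+75)<80)]
    print(n,len(Pb)); r=cv2.minAreaRect(Pb[:,:2].astype(np.float32)); print(r, Pb[:,2].mean())
    e=np.array([np.cos(np.radians(6.8)),np.sin(np.radians(6.8))]); nn=np.array([-e[1],e[0]])
    q=np.c_[(A[:,:2]-[651,-29])@e,(A[:,:2]-[651,-29])@nn,A[:,2]]
    for sg in (1,-1):
        S=q[(q[:,2]>26)&(q[:,2]<33)&(q[:,0]>-40)&(q[:,0]<0)&(abs(q[:,1]*sg-65)<16)]
        if len(S)>30: print("rail",sg,len(S),"y",np.quantile(S[:,1],[.02,.98]).round(1),"xmin",np.quantile(S[:,0],.02).round(1),"slope",np.degrees(np.polyfit(S[:,0],S[:,1],1)[0]).round(2))
E
```

```text
[-43.   21.6   5.9 107.2  -2.8  51.5  78.5] [0.45583164 0.29423552 0.15381864]
w3 24281
((531.7911376953125, -77.78439331054688), (110.37957763671875, 30.492040634155273), 84.73795318603516) 35.021437040260714
rail 1 2525 y [57.5 72.6] xmin -38.5 slope 0.11
rail -1 504 y [-71.9 -57.1] xmin -39.9 slope 31.68
w4 18502
((522.5231323242188, -76.69187927246094), (109.81806182861328, 49.112274169921875), 85.00286102294922) 34.659458466653554
rail 1 1674 y [57.3 72.7] xmin -38.2 slope -0.49
rail -1 1513 y [-72.9 -57.5] xmin -39.2 slope 0.38
```

```bash
cat >> h.py <<'E'
CR=(651.5,-29.0,6.8)
def cw(cx,cy):
    c,s=np.cos(np.radians(CR[2])),np.sin(np.radians(CR[2])); return CR[0]+c*cx-s*cy, CR[1]+s*cx+c*cy
def wc(P):
    c,s=np.cos(np.radians(CR[2])),np.sin(np.radians(CR[2])); d=np.asarray(P)[...,:2]-CR[:2]
    return np.stack([d@[c,s],d@[-s,c]],-1)
E
python3 - <<'E'
from h import *
x,y=cw(-154,-122); rel(x,y,120,96.8)
E
```

```text
t 10.55 pos [455.8 294.2 153.8] yaw -155.76 F [ 0.6  0.5 -1.3] op 0.49
shift [ 137.7 -445.3   34.4] turn [-2.6000e-03 -1.1000e-03  1.8753e+00]
```

Request:
send_rows --pt "10 -32 0 0 0 0.14 130" --pt "20 -64 0 0 0 0.28 130" --pt "30 -98 0 0 0 0.42 130" --pt "40 -132 0 0 0 0.56 130" --pt "51 -166 0 0 0 0.7 130" --pt "62 -200 0 0 0 0.84 130" --pt "72 -234 0 0 0 0.98 130" --pt "83 -268 0 0 0 1.12 130"

```text
time_s: 11.35
tool_pos: [0.4903, 0.0149, 0.1542]
tool_rot: [[-0.763, 0.646, -0.002], [0.646, 0.763, -0.001], [0.001, -0.002, -1.0]]
wrist_force: [-0.1, -0.2, 0.0]
opening: 0.493
```

```bash
python3 - <<'E'
from h import *
x,y=cw(-154,-122); rel(x,y,120,96.8)
E
```

```text
t 11.35 pos [490.3  14.9 154.2] yaw 139.74 F [-0.1 -0.2  0. ] op 0.493
shift [-135.8 -125.1   34.3] turn [-1.800e-03 -3.000e-04  7.495e-01]
```

Request:
send_rows --pt "-28 -26 7 0 0 0.14 130" --pt "-55 -51 14 0 0 0.28 130" --pt "-82 -76 21 0 0 0.42 130" --pt "-108 -100 28 0 0 0.56 130" --pt "-130 -120 34 0 0 0.7 130" --pt "-135.8 -125 34 0 0 0.7495 130" --pt "-135.8 -125 34 0 0 0.7495 130" --pt "-135.8 -125 34 0 0 0.7495 130"

```text
time_s: 12.15
tool_pos: [0.5146, -0.1654, 0.1206]
tool_rot: [[-0.127, 0.992, -0.001], [0.992, 0.127, 0.001], [0.001, -0.001, -1.0]]
wrist_force: [-0.9, 0.2, 1.2]
opening: 0.487
```

```bash
python3 - <<'E'
from h import *
x,y=cw(-154,-122); rel(x,y,9,96.8)
w=arm.get_image("wrist"); save(w,"w8"); dump(w,"w8")
v,u=np.nonzero(w["depth"]>0); A=dep(w,np.c_[u,v])*1000
P=A[(A[:,2]>31)&(A[:,2]<45)&(np.hypot(A[:,0]-502,A[:,1]+75)<80)]
print(len(P),wc(P).min(0),wc(P).max(0),cv2.minAreaRect(wc(P).astype(np.float32)))
E
```

```text
t 12.15 pos [ 514.6 -165.4  120.6] yaw 97.31 F [-0.9  0.2  1.2] op 0.487
shift [ -2.8  -1.8 111.6] turn [-0.0013 -0.0008  0.0089]
29607 [-208.45275876  -90.23121301] [-99.73565448  12.19526064] ((-154.40093994140625, -30.287940979003906), (105.29537963867188, 90.63179016113281), 77.98734283447266)
```

View pics/w8.png

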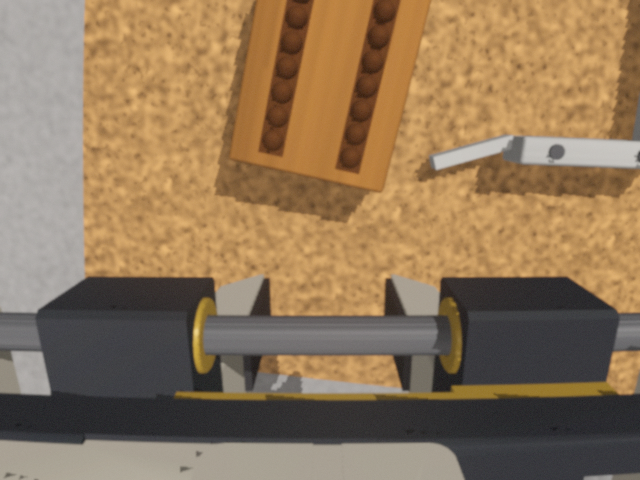

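The block (325,90) is rotated about 12° relative to the cradle, and its near face is clear of the fingers. I'll descend beside it and square it with a two-finger push.

Request:
send_rows --pt "-3 -1.8 15 0 0 0.009 130" --pt "-3 -1.8 40 0 0 0.009 130" --pt "-3 -1.8 65 0 0 0.009 130" --pt "-3 -1.8 85 0 0 0.009 130" --pt "-3 -1.8 100 0 0 0.009 130" --pt "-3 -1.8 108 0 0 0.009 130" --pt "-3 -1.8 111 0 0 0.009 130" --pt "-3 -1.8 111 0 0 0.009 130"

```text
time_s: 13.0
tool_pos: [0.5137, -0.1693, 0.0104]
tool_rot: [[-0.116, 0.993, 0.0], [0.993, 0.116, 0.0], [0.0, 0.0, -1.0]]
wrist_force: [-1.6, 0.2, 0.8]
opening: 0.49
```

```bash
python3 - <<'E'
from h import *
x,y=cw(-154,-70); rel(x,y,9,96.8)
E
```

```text
t 13.0 pos [ 513.7 -169.3   10.4] yaw 96.68 F [-1.6  0.2  0.8] op 0.49
shift [53.  -0.7  1.4] turn [ 0.0002 -0.0003 -0.002 ]
```

Request:
send_rows --pt "8 -0.7 1 0 0 0 130" --pt "16 -0.7 1 0 0 0 130" --pt "24 -0.7 1 0 0 0 130" --pt "31 -0.7 1 0 0 0 130" --pt "38 -0.7 1 0 0 0 130" --pt "44 -0.7 1 0 0 0 130" --pt "49 -0.7 1 0 0 0 130" --pt "52 -0.7 1 0 0 0 130"

```text
time_s: 13.8
tool_pos: [0.507, -0.1179, 0.0093]
tool_rot: [[-0.115, 0.993, 0.0], [0.993, 0.115, -0.0], [-0.0, 0.0, -1.0]]
wrist_force: [2.0, -3.4, 0.6]
opening: 0.489
```

```bash
cat >> h.py <<'E'
def block(im,full=True):
    v,u=np.nonzero(im["depth"]>0); A=dep(im,np.c_[u,v])*1000
    d=[x for x in arm.masks_of("bead_block",im)]
    q=wc(A); P=q[(A[:,2]>31)&(A[:,2]<39)&(q[:,0]>-215)&(q[:,0]<50)&(abs(q[:,1])<100)]
    for x in d[:2]:
        m=x["mask"]; v,u=np.nonzero(m&(im["depth"]>0)); B=dep(im,np.c_[u,v])*1000; B=B[(B[:,2]>31)&(B[:,2]<45)]
        if len(B)<20: continue
        r=cv2.minAreaRect(wc(B).astype(np.float32)); print("mask",round(x["p"],2),np.round(x["at"]),"n",len(B),"c",np.round(r[0],1),"sz",np.round(r[1],1),"ang",round(r[2],1),"min",wc(B).min(0).round(1),"max",wc(B).max(0).round(1))
E
python3 - <<'E'
from h import *
x,y=cw(-154,-64.5); rel(x,y,9,96.8)
for c in ("wrist","top","scene"):
    w=arm.get_image(c); save(w,"9"+c); block(w)
E
```

```text
t 13.8 pos [ 507.  -117.9    9.3] yaw 96.63 F [ 2.  -3.4  0.6] op 0.489
shift [ 6.6 -0.   0.3] turn [ 0.0004  0.0001 -0.003 ]
mask 0.58 [300. 140.] n 84337 c [-164.1  -12.8] sz [92.2 90.6] ang 87.7 min [-210.7  -60.5] max [-117.4   31.9]
mask 0.71 [312. 237.] n 578 c [-148.8   11.9] sz [76.4 59. ] ang 88.3 min [-177.2  -27.2] max [-118.3   50.9]
mask 0.97 [314. 240.] n 1666 c [-163.6   -3.7] sz [114.   91.9] ang 87.8 min [-211.4  -60. ] max [-115.6   54.4]
```

View pics/9wrist.png

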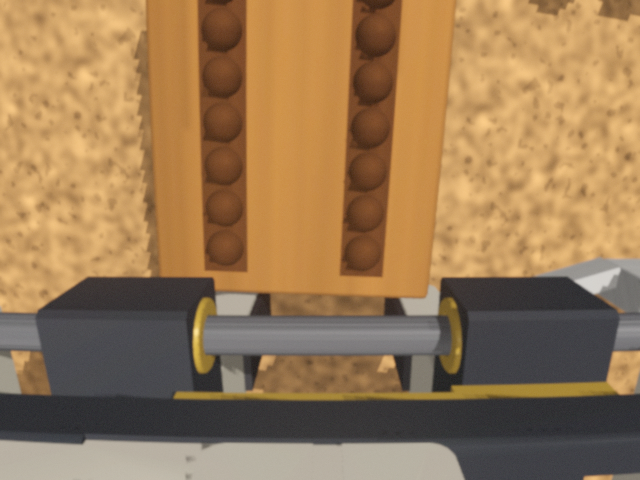

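Request:
send_rows --pt "2 0 0 0 0 -0.003 130" --pt "4 0 0 0 0 -0.003 130" --pt "6 0 0 0 0 -0.003 130" --pt "7 0 0 0 0 -0.003 130" --pt "7 0 0 0 0 -0.003 130" --pt "7 0 0 0 0 -0.003 130" --pt "0 0 0 0 0 -0.003 130" --pt "-10 0 0 0 0 -0.003 130"

```text
time_s: 14.9
tool_pos: [0.5078, -0.1281, 0.0091]
tool_rot: [[-0.119, 0.993, -0.001], [0.993, 0.119, 0.001], [0.001, -0.0, -1.0]]
wrist_force: [0.5, 0.4, -0.2]
opening: 0.489
```

```bash
python3 - <<'E'
from h import *
x,y=cw(-240,-110); rel(x,y,110,6.8)
for c in ("wrist","scene"):
    w=arm.get_image(c); save(w,"10"+c); block(w)
E
```

```text
t 14.9 pos [ 507.8 -128.1    9.1] yaw 96.85 F [ 0.5  0.4 -0.2] op 0.489
shift [ -28.5  -85.7 -100.9] turn [-1.0000e-03 -2.0000e-04  1.5717e+00]
mask 0.72 [315. 240.] n 1645 c [-165.3    1.6] sz [110.9  92.5] ang 89.5 min [-211.4  -53.5] max [-118.7   57.2]
```

View pics/10wrist.png

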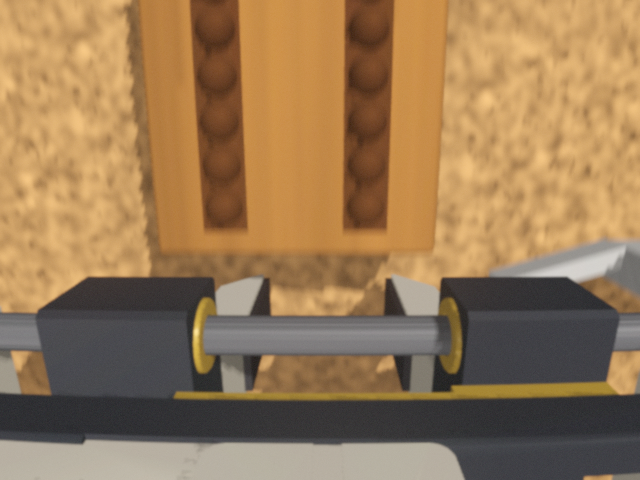

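```bash
python3 - <<'E'
from h import *
x,y=cw(-243,0.5); rel(x,y,110,6.8)
E
```

```text
t 15.1 pos [ 507.8 -128.7    9.2] yaw 96.72 F [-0.  -0.   0.1] op 0.492
shift [  82.4  -88.6 -100.8] turn [-2.0000e-04 -0.0000e+00  1.5694e+00]
```

Request:
send_rows --pt "-5 0 -30 0 0 0 130" --pt "-5 0 -70 0 0 0 130" --pt "0 -5 -100 0 0 0.14 130" --pt "10 -15 -101 0 0 0.28 130" --pt "22 -28 -101 0 0 0.42 130" --pt "34 -41 -101 0 0 0.56 130" --pt "46 -54 -101 0 0 0.7 130" --pt "58 -66 -101 0 0 0.84 130"

```text
time_s: 15.9
tool_pos: [0.4347, -0.0777, 0.1102]
tool_rot: [[0.665, 0.747, -0.0], [0.747, -0.665, 0.001], [0.0, -0.001, -1.0]]
wrist_force: [0.2, 0.0, 0.8]
opening: 0.489
```

```bash
python3 - <<'E'
from h import *
x,y=cw(-243,0.5); rel(x,y,110,6.8); print(arm.get_obs()["joint_positions"].round(1))
E
```

```text
t 15.9 pos [434.7 -77.7 110.2] yaw 48.33 F [0.2 0.  0.8] op 0.489
shift [ -1.1 -31.9   0.2] turn [-8.000e-04 -1.000e-04  7.248e-01]
[-37.6  23.1  53.9 125.6 -27.5  43.7  -7.1]
```

Request:
send_rows --pt "0 -7 0 0 0 0.14 130" --pt "0 -14 0 0 0 0.28 130" --pt "0 -21 0 0 0 0.42 130" --pt "-1 -27 0 0 0 0.56 130" --pt "-1 -32 0 0 0 0.7 130" --pt "-1 -32 0 0 0 0.725 130" --pt "-1 -32 0 0 0 0.725 130" --pt "-1 -32 0 0 0 0.725 130"

```text
time_s: 16.7
tool_pos: [0.4111, -0.0581, 0.1103]
tool_rot: [[0.992, 0.127, 0.0], [0.127, -0.992, 0.0], [0.0, 0.0, -1.0]]
wrist_force: [-0.2, -1.1, 0.2]
opening: 0.487
```

```bash
python3 - <<'E'
from h import *
x,y=cw(-243,0.5); rel(x,y,9,6.8); print(arm.get_obs()["joint_positions"].round(1))
w=arm.get_image("wrist"); save(w,"11w"); block(w)
v,u=np.nonzero(w["depth"]>0); A=dep(w,np.c_[u,v])*1000; q=wc(A)
for sg in (1,-1):
    S=q[(A[:,2]>26)&(A[:,2]<33)&(q[:,0]>-38)&(q[:,0]<62)&(abs(q[:,1]*sg-65)<16)]
    if len(S): print("rail",sg,len(S),np.quantile(S[:,1],[.02,.5,.98]))
E
```

```text
t 16.7 pos [411.1 -58.1 110.3] yaw 7.3 F [-0.2 -1.1  0.2] op 0.487
shift [ -0.9  -1.  101.3] turn [ 0.     -0.0002  0.0088]
[-49.3  26.5  68.2 129.3 -35.2  45.9 -40. ]
mask 0.9 [323.  98.] n 36382 c [-164.9    1.3] sz [110.5  90.3] ang 89.9 min [-210.1  -54. ] max [-119.7   56.5]
```

View pics/11w.png

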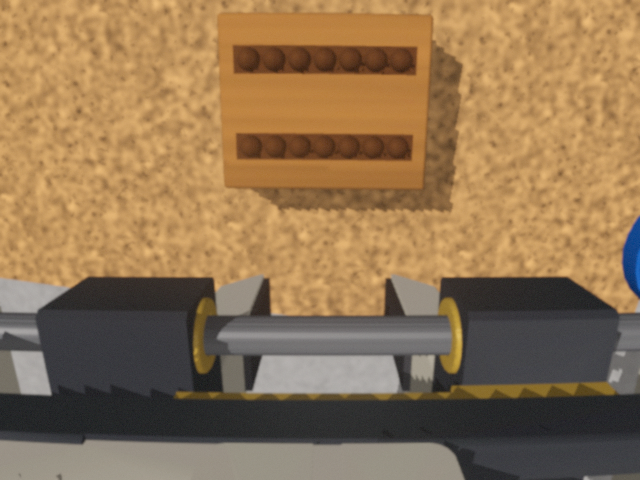

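Request:
send_rows --pt "-1 -1 15 0 0 0.0088 130" --pt "-1 -1 35 0 0 0.0088 130" --pt "-1 -1 60 0 0 0.0088 130" --pt "-1 -1 80 0 0 0.0088 130" --pt "-1 -1 93 0 0 0.0088 130" --pt "-1 -1 99 0 0 0.0088 130" --pt "-1 -1 101 0 0 0.0088 130" --pt "-1 -1 101 0 0 0.0088 130"

```text
time_s: 17.6
tool_pos: [0.41, -0.0573, 0.0095]
tool_rot: [[0.993, 0.115, 0.0], [0.115, -0.993, 0.0], [0.0, -0.0, -1.0]]
wrist_force: [0.2, -0.0, 0.8]
opening: 0.49
```

```bash
python3 - <<'E'
from h import *
x,y=cw(-190,0.5); rel(x,y,9,6.8); print(arm.get_obs()["joint_positions"].round(1))
E
```

```text
t 17.6 pos [410.  -57.3   9.5] yaw 6.62 F [ 0.2 -0.   0.8] op 0.49
shift [53.1 -0.2  0.5] turn [-0.0001 -0.0004 -0.0031]
[-35.2  34.9  49.9 133.8 -52.5  33.5 -27. ]
```

Request:
send_rows --pt "8 -0.2 0.5 0 0 -0.003 130" --pt "16 -0.2 0.5 0 0 -0.003 130" --pt "24 -0.2 0.5 0 0 -0.003 130" --pt "32 -0.2 0.5 0 0 -0.003 130" --pt "40 -0.2 0.5 0 0 -0.003 130" --pt "48 -0.2 0.5 0 0 -0.003 130" --pt "56 -0.2 0.5 0 0 -0.003 130" --pt "62 -0.2 0.5 0 0 -0.003 130"

```text
time_s: 18.4
tool_pos: [0.4723, -0.0497, 0.0087]
tool_rot: [[0.993, 0.118, 0.0], [0.118, -0.993, -0.0], [0.0, 0.0, -1.0]]
wrist_force: [-3.9, -0.6, 2.3]
opening: 0.494
```

```bash
python3 - <<'E'
from h import *
x,y=cw(-120,0.); rel(x,y,9,6.8); print(arm.get_obs()["joint_positions"].round(1))
w=arm.get_image("wrist"); save(w,"12w"); block(w)
w=arm.get_image("top");  block(w); save(w,"12t",(220,130,380,280),5)
E
```

```text
t 18.4 pos [472.3 -49.7   8.7] yaw 6.8 F [-3.9 -0.6  2.3] op 0.494
shift [60.4  0.7 -0.3] turn [ 0.0002 -0.0003  0.0001]
[-35.5  39.2  50.5 125.7 -51.1  38.8 -31.6]
mask 0.58 [326. 144.] n 100262 c [-125.     1.1] sz [ 90.2 110. ] ang 0.0 min [-170.1  -53.9] max [-79.9  56.1]
mask 0.34 [291. 170.] n 510 c [-2.4 59.9] sz [120.9 278.8] ang 7.1 min [-79.1 -74. ] max [ 60.  191.7]
```

View pics/12w.png

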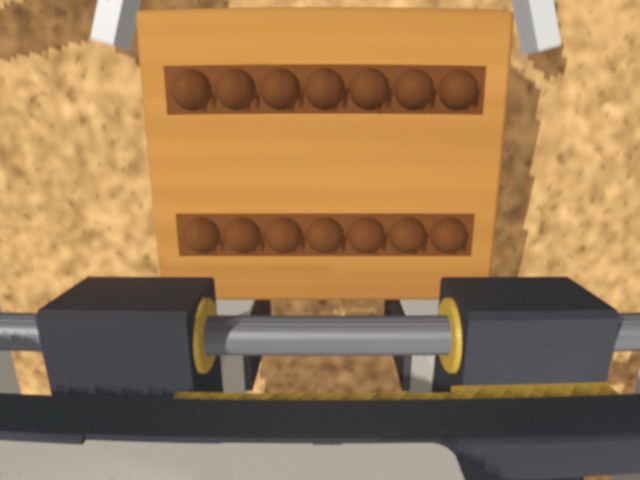

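Request:
send_rows --pt "8 0.2 0 0 0 0 130" --pt "16 0.4 0 0 0 0 130" --pt "24 0.6 0 0 0 0 130" --pt "32 0.8 0 0 0 0 130" --pt "40 1 0 0 0 0 130" --pt "48 1.2 0 0 0 0 130" --pt "56 1.4 0 0 0 0 130" --pt "64 1.6 0 0 0 0 130"

```text
time_s: 19.4
tool_pos: [0.5357, -0.0438, 0.0087]
tool_rot: [[0.993, 0.118, -0.0], [0.118, -0.993, -0.0], [-0.0, 0.0, -1.0]]
wrist_force: [-2.2, -0.1, 0.5]
opening: 0.492
```

```bash
python3 - <<'E'
from h import *
x,y=cw(-55,-1); rel(x,y,9,6.8); print(arm.get_obs()["joint_positions"].round(1))
w=arm.get_image("wrist"); save(w,"13w"); block(w)
v,u=np.nonzero(w["depth"]>0); A=dep(w,np.c_[u,v])*1000; q=wc(A)
for sg in (1,-1):
    S=q[(A[:,2]>24)&(A[:,2]<31)&(q[:,0]>-38)&(q[:,0]<62)&(abs(q[:,1]*sg-65)<16)]
    if len(S): print("rail",sg,len(S),np.quantile(S[:,1],[.02,.5,.98]))
E
```

```text
t 19.4 pos [535.7 -43.8   8.7] yaw 6.78 F [-2.2 -0.1  0.5] op 0.492
shift [61.7 -0.  -0.3] turn [ 0.      0.     -0.0003]
[-34.8  43.4  50.8 117.1 -49.9  44.2 -36. ]
mask 0.9 [324. 147.] n 100632 c [-61.3  -0.5] sz [ 90.2 110.7] ang 0.1 min [-106.4  -55.8] max [-16.2  54.9]
rail 1 4287 [57.20971753 63.3622354  72.44101865]
rail -1 4082 [-72.6170314  -63.98886284 -57.58194349]
```

View pics/13w.png

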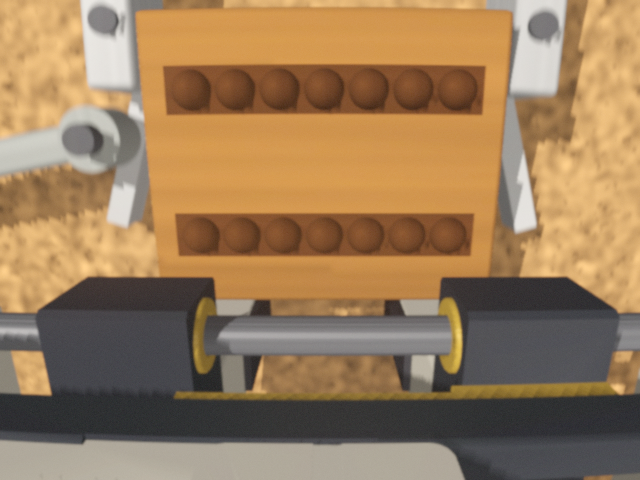

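The block's front edge is already between the rails, centred to within 0.5 mm. I'll push on.

Request:
send_rows --pt "8 0 0 0 0 0 130" --pt "16 0 0 0 0 0 130" --pt "24 0 0 0 0 0 130" --pt "32 0 0 0 0 0 130" --pt "40 0 0 0 0 0 130" --pt "47 0 0 0 0 0 130" --pt "53 0 0 0 0 0 130" --pt "57 0 0 0 0 0 130"

```text
time_s: 20.3
tool_pos: [0.5922, -0.0371, 0.0087]
tool_rot: [[0.993, 0.118, 0.0], [0.118, -0.993, -0.0], [0.0, 0.0, -1.0]]
wrist_force: [-3.6, -0.7, 2.0]
opening: 0.489
```

Request:
send_rows --pt "1 0 0 0 0 0 130" --pt "2 0 0 0 0 0 130" --pt "3 0 0 0 0 0 130" --pt "4 0 0 0 0 0 130" --pt "4 0 0 0 0 0 130" --pt "4 0 0 0 0 0 130" --pt "4 0 0 0 0 0 130" --pt "4 0 0 0 0 0 130"

```text
time_s: 21.1
tool_pos: [0.5958, -0.0367, 0.0087]
tool_rot: [[0.993, 0.118, 0.0], [0.118, -0.993, -0.0], [0.0, 0.0, -1.0]]
wrist_force: [-1.7, -0.6, -1.0]
opening: 0.488
```

```bash
python3 - <<'E'
from h import *
x,y=cw(-55,-1); rel(x,y,9,6.8)
w=arm.get_image("wrist"); save(w,"14w"); block(w)
E
```

```text
t 21.1 pos [595.8 -36.7   8.7] yaw 6.78 F [-1.7 -0.6 -1. ] op 0.488
shift [ 1.2 -0.  -0.3] turn [ 0.0001 -0.0003 -0.0003]
mask 0.89 [323. 144.] n 100599 c [-0.7 -0.4] sz [ 90.2 110.5] ang 0.0 min [-45.8 -55.7] max [44.4 54.8]
```

View pics/14w.png

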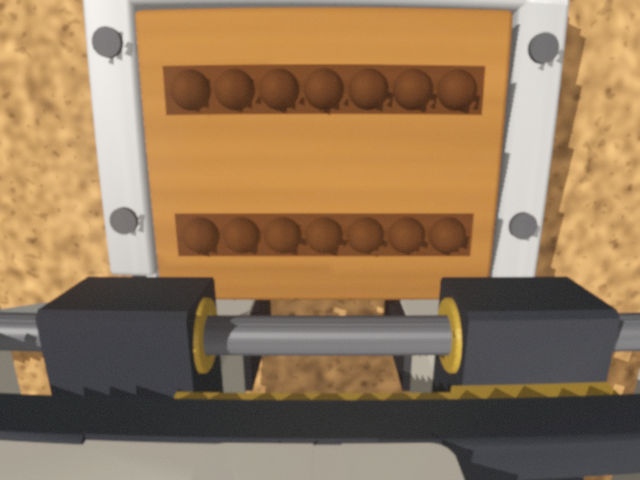

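Request:
send_rows --pt "0.5 0 0 0 0 0 130" --pt "0.5 0 0 0 0 0 130" --pt "1 0 0 0 0 0 130" --pt "1 0 0 0 0 0 130" --pt "1.5 0 0 0 0 0 130" --pt "1.5 0 0 0 0 0 130" --pt "2 0 0 0 0 0 130" --pt "2 0 0 0 0 0 130"

```text
time_s: 22.0
tool_pos: [0.5971, -0.0365, 0.0087]
tool_rot: [[0.993, 0.118, -0.001], [0.118, -0.993, 0.0], [-0.001, -0.0, -1.0]]
wrist_force: [-5.9, -1.0, 4.3]
opening: 0.494
```

Request:
send_rows --pt "0.5 0 0 0 0 0 130" --pt "1 0 0 0 0 0 130" --pt "1.5 0 0 0 0 0 130" --pt "1.5 0 0 0 0 0 130" --pt "1.5 0 0 0 0 0 130" --pt "1.5 0 0 0 0 0 130" --pt "1.5 0 0 0 0 0 130" --pt "1.5 0 0 0 0 0 130"

```text
time_s: 22.8
tool_pos: [0.5971, -0.0364, 0.0085]
tool_rot: [[0.993, 0.117, -0.003], [0.117, -0.993, 0.001], [-0.003, -0.001, -1.0]]
wrist_force: [-10.0, -0.5, 8.4]
opening: 0.494
```

```bash
python3 - <<'E'
from h import *
x,y=cw(-55,-1); rel(x,y,9,6.8)
w=arm.get_image("wrist"); save(w,"15w"); block(w)
v,u=np.nonzero(w["depth"]>0); A=dep(w,np.c_[u,v])*1000; q=wc(A)
S=q[(A[:,2]>26)&(A[:,2]<31)&(abs(q[:,1])<50)&(abs(q[:,0]-54)<12)]
print(len(S),np.quantile(S[:,0],[.01,.5,.99]) if len(S) else "")
E
```

```text
t 22.8 pos [597.1 -36.4   8.5] yaw 6.74 F [-10.   -0.5   8.4] op 0.494
shift [-0.1  0.1 -0.5] turn [-0.0011  0.0032 -0.0011]
mask 0.86 [323. 145.] n 100893 c [ 0.7 -0.4] sz [110.6  89.8] ang 89.9 min [-44.3 -55.6] max [45.7 54.9]
mask 0.72 [329.   4.] n 1921 c [ 7.4 -0.6] sz [ 80.2 140.5] ang 0.5 min [-33.2 -70.6] max [48.  69.6]
2576 [46.15523264 47.24942728 48.54038421]
```

```bash
python3 - <<'E'
from h import *
x,y=cw(-33,161); rel(x,y,110,6.8)
print(arm.get_obs()["joint_positions"].round(1))
E
```

```text
t 22.9 pos [597.1 -36.5   8.6] yaw 6.74 F [-11.   -0.8   8.2] op 0.489
shift [  21.4 -162.1 -101.3] turn [-0.0011  0.0032 -0.0011]
[-33.7  47.6  50.9 108.1 -48.9  49.5 -40.4]
```

Request:
send_rows --pt "-3 0 0 0 0 0 130" --pt "-10 0 0 0 0 0 130" --pt "-20 0 0 0 0 0 130" --pt "-25 0 -20 0 0 0 200" --pt "-25 0 -55 0 0 0 255" --pt "-20 -20 -90 0 0 0 255" --pt "-10 -50 -102 0 0 0 255" --pt "0 -85 -102 0 0 0 255"

```text
time_s: 23.7
tool_pos: [0.5903, 0.0479, 0.1134]
tool_rot: [[0.993, 0.116, 0.005], [0.116, -0.993, 0.001], [0.005, -0.0, -1.0]]
wrist_force: [-0.2, 0.0, -0.5]
opening: 0.105
```

```bash
python3 - <<'E'
from h import *
x,y=cw(-33,161); rel(x,y,110,6.8)
print(arm.get_obs()["joint_positions"].round(1))
w=arm.get_image("top"); block(w); save(w,"16t",(200,130,360,280),5)
v,u=np.nonzero(w["depth"]>0); A=dep(w,np.c_[u,v])*1000; q=wc(A)
S=q[(A[:,2]>24)&(A[:,2]<36)&(q[:,1]>90)&(q[:,1]<200)&(q[:,0]<0)&(q[:,0]>-120)]
if len(S)>20:
    d=S-[-55,72]; print(len(S),"gate",np.arctan2(-d[:,0],-d[:,1]).mean(), np.median(np.arctan2(-d[:,0],-d[:,1])%(2*np.pi)), np.hypot(*d.T).max())
E
```

```text
t 23.7 pos [590.3  47.9 113.4] yaw 6.65 F [-0.2  0.  -0.5] op 0.105
shift [ 18.4 -77.5   3.5] turn [-0.0003 -0.0048 -0.0027]
[-47.4  40.5  59.9 105.6 -41.3  58.6 -53.7]
mask 0.97 [324. 174.] n 904 c [ 2.8 -8.3] sz [102.7  88.9] ang 82.7 min [-45.5 -55.5] max [47.3 47.4]
28 gate 2.8570338582242627 2.8530100857587124 49.34664000732282
```

View pics/16t.png

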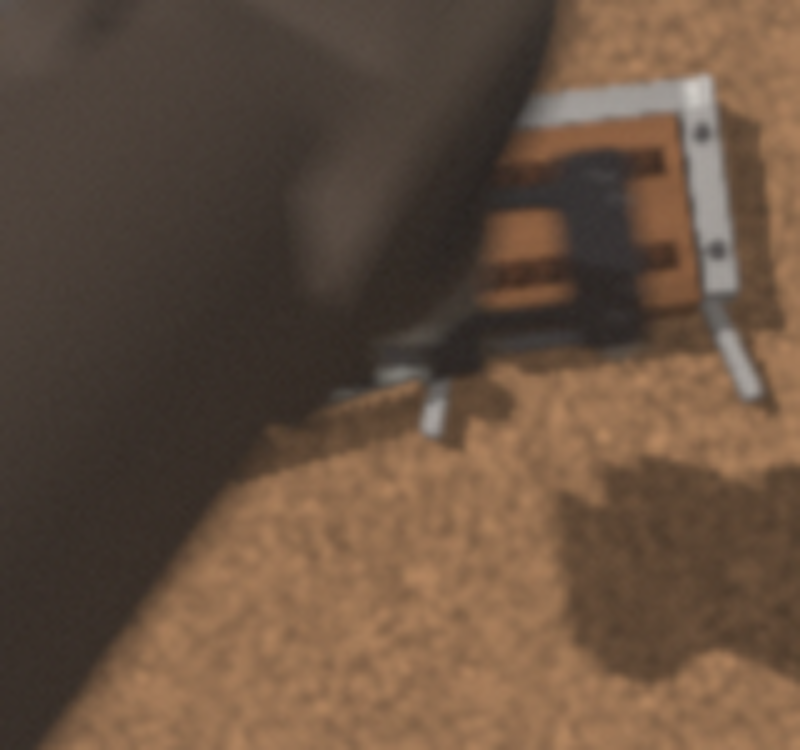

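```bash
python3 - <<'E'
from h import *
x,y=cw(-25,161); rel(x,y,110,96.8)
E
```

```text
t 23.8 pos [589.7  54.7 110.4] yaw 7.24 F [-0.5  0.7 -0.6] op 0.028
shift [ 27.  -70.4   0.7] turn [-0.0018 -0.0033 -1.5631]
```

Request:
send_rows --pt "3 -8 0 0 0 -0.14 255" --pt "6 -16 0 0 0 -0.28 255" --pt "9 -24 0 0 0 -0.42 255" --pt "12 -32 0 0 0 -0.56 255" --pt "15 -40 0 0 0 -0.7 255" --pt "18 -48 0 0 0 -0.84 255" --pt "21 -56 0 0 0 -0.98 255" --pt "24 -64 0 0 0 -1.12 255"

```text
time_s: 24.6
tool_pos: [0.605, 0.1145, 0.1106]
tool_rot: [[0.321, 0.947, 0.0], [0.947, -0.321, 0.0], [0.0, 0.0, -1.0]]
wrist_force: [-0.2, 0.2, -0.9]
opening: 0.008
```

```bash
python3 - <<'E'
from h import *
x,y=cw(-25,161); rel(x,y,110,96.8)
print(arm.get_obs()["joint_positions"].round(1))
E
```

```text
t 24.6 pos [605.  114.5 110.6] yaw 71.29 F [-0.2  0.2 -0.9] op 0.008
shift [13.5 -1.8  0.6] turn [ 2.000e-04 -3.000e-04 -4.453e-01]
[-43.2  35.8  42.2 101.4 -28.9  54.2  -7.7]
```

Request:
send_rows --pt "4 -0.5 0 0 0 -0.14 255" --pt "8 -1 0 0 0 -0.28 255" --pt "12 -1.5 0 0 0 -0.4 255" --pt "13.5 -1.8 0 0 0 -0.445 255" --pt "13.5 -1.8 0 0 0 -0.445 255" --pt "13.5 -1.8 0 0 0 -0.445 255" --pt "13.5 -1.8 0 0 0 -0.445 255" --pt "13.5 -1.8 0 0 0 -0.445 255"

```text
time_s: 25.4
tool_pos: [0.6079, 0.1277, 0.1107]
tool_rot: [[-0.111, 0.994, -0.0], [0.994, 0.111, -0.0], [-0.0, -0.0, -1.0]]
wrist_force: [0.5, 0.6, -0.4]
opening: 0.007
```

```bash
python3 - <<'E'
from h import *
x,y=cw(-25,161); rel(x,y,16,96.8)
print(arm.get_obs()["joint_positions"].round(1))
w=arm.get_image("scene"); save(w,"17s",(160,190,420,385),3); dump(w,"17s")
t=arm.get_image("wrist"); save(t,"17w")
for im in (w,t):
    v,u=np.nonzero(im["depth"]>0); A=dep(im,np.c_[u,v])*1000; q=wc(A)
    d=q-[-55,72]; r=np.hypot(*d.T); S=(A[:,2]>26)&(A[:,2]<36)&(r>30)&(r<118)&(q[:,1]>85)&(q[:,0]<-40)
    if S.sum()>20: print(S.sum(),"gate",np.median(np.arctan2(-d[S,0],-d[S,1])%(2*np.pi)))
block(w)
E
```

```text
t 25.4 pos [607.9 127.7 110.7] yaw 96.4 F [ 0.5  0.6 -0.4] op 0.007
shift [ 0.2 -0.3 94.7] turn [-0.      0.0001 -0.007 ]
[-40.   34.4  35.2 100.2 -24.   53.1  11.6]
199 gate 3.014610209496424
1778 gate 3.0027747067427644
mask 0.66 [248. 278.] n 1553 c [ 1.7 -1.4] sz [115.3  92. ] ang 88.1 min [-44.8 -58.2] max [49.2 55.6]
```

View pics/17s.png

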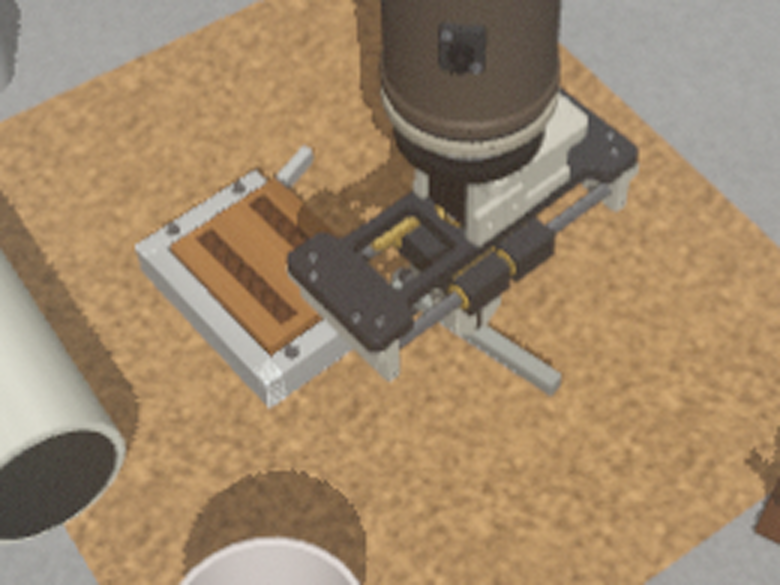

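View pics/17w.png

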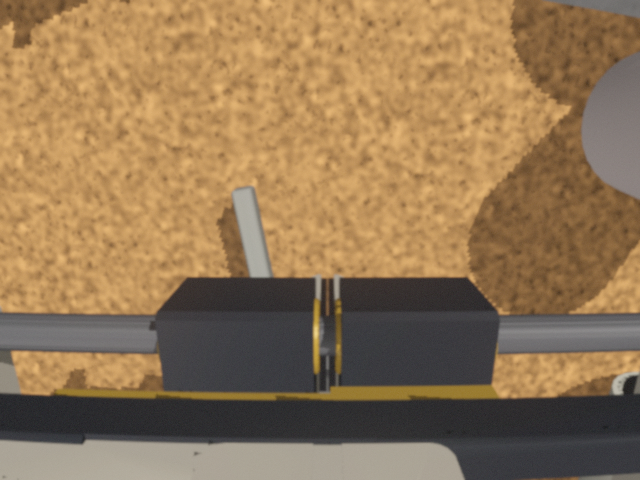

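Request:
send_rows --pt "0 0 15 0 0 -0.007 255" --pt "0 0 35 0 0 -0.007 255" --pt "0 0 58 0 0 -0.007 255" --pt "0 0 76 0 0 -0.007 255" --pt "0 0 88 0 0 -0.007 255" --pt "0 0 93 0 0 -0.007 255" --pt "0 0 94.5 0 0 -0.007 255" --pt "0 0 94.5 0 0 -0.007 255"

```text
time_s: 26.35
tool_pos: [0.6084, 0.1279, 0.0166]
tool_rot: [[-0.119, 0.993, 0.001], [0.993, 0.119, 0.0], [0.0, 0.001, -1.0]]
wrist_force: [0.2, -0.5, 0.3]
opening: 0.006
```

```bash
cat > gate.py <<'E'
from h import *
def cen(th,r=85,gap=0,hy=10,hx=19):
    u=np.array([-np.sin(th),-np.cos(th)]); n=np.array([np.cos(th),-np.sin(th)])
    h=hx*abs(n[0])+hy*abs(n[1]); return np.array([-55,72])+r*u-n*(6+h+gap)
def plan(ths,r=85,gap=0):
    o=arm.get_obs()
    for th in ths:
        c=cen(th,r,gap); x,y=cw(*c); d,w=rel(x,y,16,96.8,False,o); print(round(th,2),c.round(1),"shift",d.round(1),"turn",w.round(3))
E
python3 - <<'E'
from gate import *
x,y=cw(-25,161); rel(x,y,16,96.8)
plan([3.0,2.9,2.8,2.7,2.6,2.5,2.4,2.3])
E
```

```text
t 26.35 pos [608.4 127.9  16.6] yaw 96.85 F [ 0.2 -0.5  0.3] op 0.006
shift [ 0.1 -0.8  0.6] turn [ 0.0007 -0.      0.0009]
3.0 [-41.  159.8] shift [ -1.  -16.8   0.6] turn [ 0.001 -0.     0.001]
2.9 [-49.3 161. ] shift [  0.1 -25.1   0.5] turn [ 0.001 -0.     0.001]
2.8 [-57.8 161.2] shift [  0.4 -33.6   0.5] turn [ 0.001 -0.     0.001]
2.7 [-66.5 160.6] shift [ -0.3 -42.3   0.5] turn [ 0.001 -0.     0.001]
2.6 [-75.3 159. ] shift [ -1.8 -51.1   0.5] turn [ 0.001 -0.     0.001]
2.5 [-84.1 156.4] shift [ -4.4 -59.9   0.5] turn [ 0.001 -0.     0.001]
2.4 [-92.7 152.8] shift [ -8.1 -68.5   0.5] turn [ 0.001 -0.     0.001]
2.3 [-101.   148.1] shift [-12.7 -76.8   0.5] turn [ 0.001 -0.     0.001]
```

Request:
send_rows --pt "-1 -9 0.5 0 0 0 255" --pt "-1 -17 0.5 0 0 0 255" --pt "0 -25 0.5 0 0 0 255" --pt "0.4 -34 0.5 0 0 0 255" --pt "-0.5 -43 0.5 0 0 0 255" --pt "-2 -52 0.5 0 0 0 255" --pt "-5 -61 0.5 0 0 0 255" --pt "-8 -68.5 0.5 0 0 0 255"

```text
time_s: 27.15
tool_pos: [0.5401, 0.1114, 0.0158]
tool_rot: [[-0.119, 0.993, -0.0], [0.993, 0.119, 0.0], [0.0, -0.0, -1.0]]
wrist_force: [1.3, 1.4, -0.0]
opening: 0.002
```

```bash
python3 - <<'E'
from gate import *
c=cen(2.4); x,y=cw(*c); rel(x,y,16,96.8)
plan(np.arange(2.3,1.5,-.1))
w=arm.get_image("scene"); save(w,"18s",(160,190,420,385),3)
E
```

```text
t 27.15 pos [540.1 111.4  15.8] yaw 96.85 F [ 1.3  1.4 -0. ] op 0.002
shift [ 0.2  1.3 -0.2] turn [-0.0002 -0.      0.0009]
2.3 [-101.   148.1] shift [-4.5 -7.  -0.2] turn [-0.    -0.     0.001]
2.2 [-108.9  142.5] shift [-10.1 -14.9  -0.2] turn [-0.    -0.     0.001]
2.1 [-116.1  135.8] shift [-16.8 -22.2  -0.2] turn [-0.    -0.     0.001]
2.0 [-122.7  128.3] shift [-24.3 -28.8  -0.2] turn [-0.    -0.     0.001]
1.9 [-128.5  119.9] shift [-32.6 -34.5  -0.2] turn [-0.    -0.     0.001]
1.8 [-133.2  110.8] shift [-41.7 -39.3  -0.2] turn [-0.    -0.     0.001]
1.7 [-136.9  101.2] shift [-51.4 -43.   -0.2] turn [-0.    -0.     0.001]
1.6 [-139.5   91. ] shift [-61.5 -45.5  -0.2] turn [-0.    -0.     0.001]
```

View pics/18s.png

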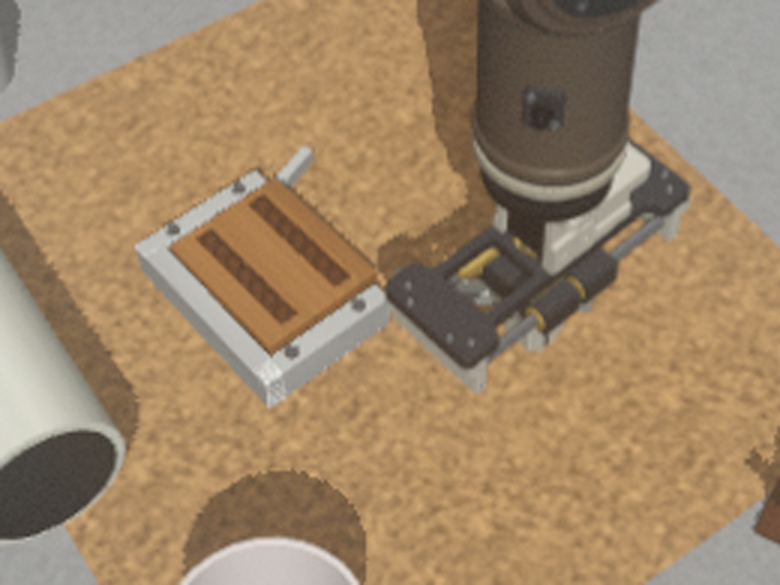

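Request:
send_rows --pt "-4.5 -7 0 0 0 0 255" --pt "-10 -15 0 0 0 0 255" --pt "-17 -22 0 0 0 0 255" --pt "-24 -29 0 0 0 0 255" --pt "-33 -34.5 0 0 0 0 255" --pt "-42 -39 0 0 0 0 255" --pt "-51 -43 0 0 0 0 255" --pt "-61.5 -45.5 0 0 0 0 255"

```text
time_s: 28.0
tool_pos: [0.5028, 0.0445, 0.0157]
tool_rot: [[-0.119, 0.993, -0.0], [0.993, 0.119, 0.0], [0.0, -0.0, -1.0]]
wrist_force: [0.4, 1.5, -1.2]
opening: 0.005
```

```bash
python3 - <<'E'
from gate import *
c=cen(1.6); x,y=cw(*c); rel(x,y,16,96.8)
plan(np.arange(1.5,.7,-.1))
w=arm.get_image("scene"); save(w,"19s",(160,190,420,385),3)
E
```

```text
t 28.0 pos [502.8  44.5  15.7] yaw 96.85 F [ 0.4  1.5 -1.2] op 0.005
shift [ 0.4 -0.6 -0.3] turn [-0.0002 -0.0002  0.0009]
1.5 [-141.    83.3] shift [-7.3 -2.1 -0.3] turn [-0.    -0.     0.001]
1.4 [-142.    76.4] shift [-14.2  -3.1  -0.3] turn [-0.    -0.     0.001]
1.3 [-142.4   69.2] shift [-21.3  -3.5  -0.3] turn [-0.    -0.     0.001]
1.2 [-142.3   61.9] shift [-28.7  -3.4  -0.3] turn [-0.    -0.     0.001]
1.1 [-141.4   54.4] shift [-36.2  -2.5  -0.3] turn [-0.    -0.     0.001]
1.0 [-139.9   46.8] shift [-43.7  -1.   -0.3] turn [-0.    -0.     0.001]
0.9 [-137.5   39.3] shift [-51.3   1.4  -0.3] turn [-0.    -0.     0.001]
0.8 [-134.4   31.7] shift [-58.9   4.5  -0.3] turn [-0.    -0.     0.001]
```

View pics/19s.png

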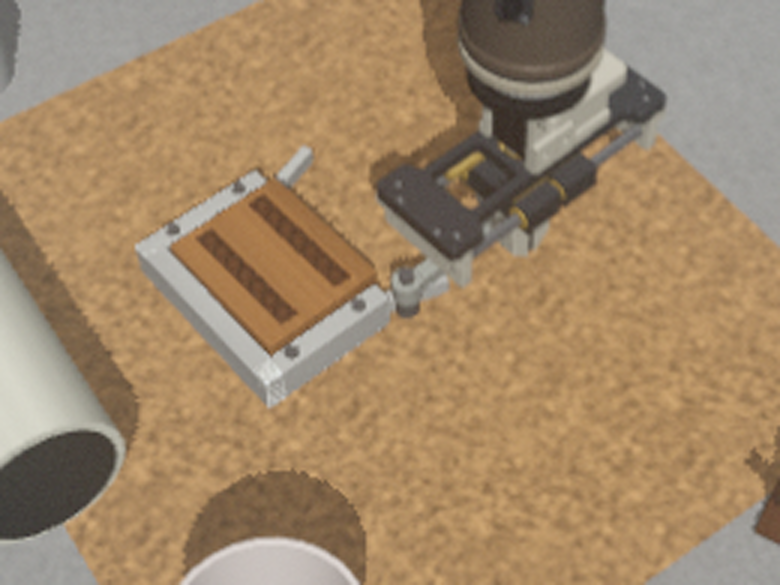

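Request:
send_rows --pt "-7 -2 0 0 0 0 255" --pt "-14 -3 0 0 0 0 255" --pt "-21.3 -3.5 0 0 0 0 255" --pt "-28.7 -3.4 0 0 0 0 255" --pt "-36.2 -2.5 0 0 0 0 255" --pt "-43.7 -1 0 0 0 0 255" --pt "-51.3 1.4 0 0 0 0 255" --pt "-58.9 4.5 0 0 0 0 255"

```text
time_s: 28.85
tool_pos: [0.5149, -0.0133, 0.0157]
tool_rot: [[-0.119, 0.993, -0.0], [0.993, 0.119, 0.0], [0.0, -0.0, -1.0]]
wrist_force: [-0.4, 0.7, -0.3]
opening: 0.007
```

```bash
python3 - <<'E'
from gate import *
c=cen(.8); x,y=cw(*c); rel(x,y,16,96.8)
plan(np.arange(.7,-.05,-.1))
w=arm.get_image("scene"); save(w,"20s",(160,190,420,385),3)
E
```

```text
t 28.85 pos [514.9 -13.3  15.7] yaw 96.85 F [-0.4  0.7 -0.3] op 0.007
shift [-0.1 -0.6 -0.3] turn [-0.0001 -0.0001  0.0009]
0.7 [-130.4   24.4] shift [-7.4  3.4 -0.3] turn [-0.    -0.     0.001]
0.6 [-125.5   17.3] shift [-14.5   8.2  -0.3] turn [-0.    -0.     0.001]
0.5 [-119.9   10.6] shift [-21.2  13.9  -0.3] turn [-0.    -0.     0.001]
0.4 [-113.3    4.4] shift [-27.4  20.4  -0.3] turn [-0.    -0.     0.001]
0.3 [-106.    -1.2] shift [-33.   27.8  -0.3] turn [-0.    -0.     0.001]
0.2 [-98.  -6.] shift [-37.9  35.8  -0.3] turn [-0.    -0.     0.001]
0.1 [-89.3 -10. ] shift [-41.8  44.5  -0.3] turn [-0.    -0.     0.001]
0.0 [-80. -13.] shift [-44.8  53.8  -0.3] turn [-0.    -0.     0.001]
```

View pics/20s.png

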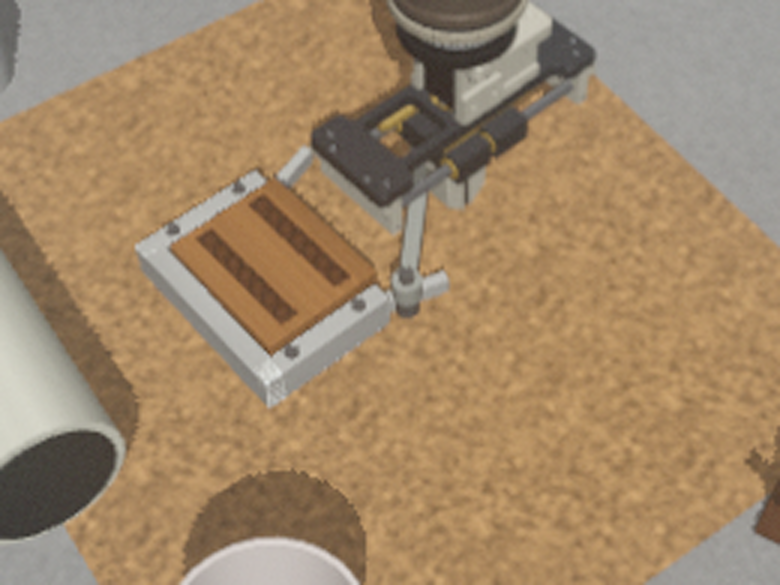

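Request:
send_rows --pt "-7.4 3.4 0 0 0 0 255" --pt "-14.5 8.2 0 0 0 0 255" --pt "-21.2 14 0 0 0 0 255" --pt "-27.4 20.4 0 0 0 0 255" --pt "-33 27.8 0 0 0 0 255" --pt "-37.9 35.8 0 0 0 0 255" --pt "-41 42 0 0 0 0 255" --pt "-43 48 0 0 0 0 255"

```text
time_s: 29.7
tool_pos: [0.5681, -0.0499, 0.0157]
tool_rot: [[-0.119, 0.993, 0.0], [0.993, 0.119, -0.0], [-0.0, -0.0, -1.0]]
wrist_force: [-0.6, 0.4, -0.1]
opening: 0.007
```

```bash
python3 - <<'E'
from gate import *
c=cen(0); x,y=cw(*c); rel(x,y,16,96.8)
w=arm.get_image("scene"); save(w,"21s",(160,190,420,385),3)
E
```

```text
t 29.7 pos [568.1 -49.9  15.7] yaw 96.85 F [-0.6  0.4 -0.1] op 0.007
shift [-2.2  5.3 -0.3] turn [-0.      0.0001  0.0008]
```

View pics/21s.png

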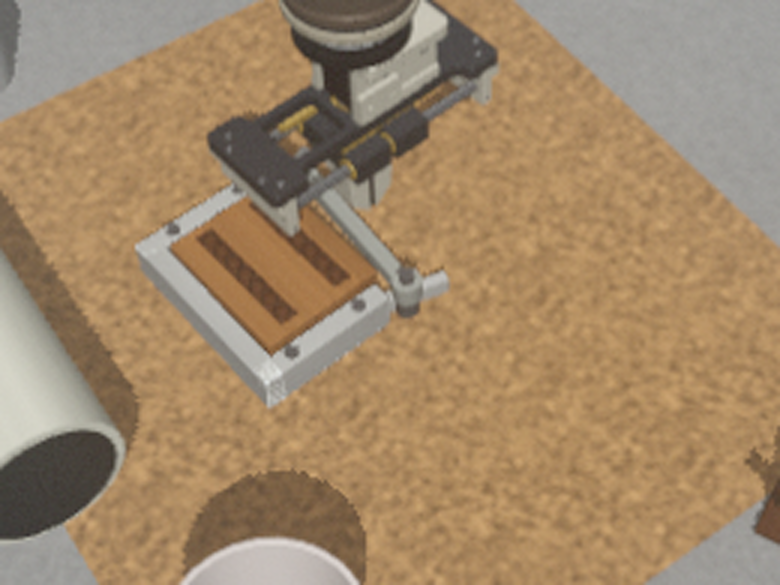

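Now the last few millimetres to the end stop, watching the force.

Request:
send_rows --pt "-1 1 0 0 0 0 255" --pt "-1 2 0 0 0 0 255" --pt "-2 3 0 0 0 0 255" --pt "-2 4 0 0 0 0 255" --pt "-2 4.7 0 0 0 0 255" --pt "-2 5.3 0 0 0 0 255" --pt "-2 6 0 0 0 0 255" --pt "-2 6 0 0 0 0 255"

```text
time_s: 30.55
tool_pos: [0.5737, -0.0509, 0.0157]
tool_rot: [[-0.119, 0.993, 0.0], [0.993, 0.119, 0.0], [-0.0, 0.0, -1.0]]
wrist_force: [-0.9, 0.1, -0.3]
opening: 0.005
```

Request:
send_rows --pt "0 0.5 0 0 0 0 255" --pt "0 1 0 0 0 0 255" --pt "0 1.5 0 0 0 0 255" --pt "0 2 0 0 0 0 255" --pt "0 2 0 0 0 0 255" --pt "0 2 0 0 0 0 255" --pt "0 2 0 0 0 0 255" --pt "0 2 0 0 0 0 255"

```text
time_s: 31.35
tool_pos: [0.5757, -0.0506, 0.0157]
tool_rot: [[-0.119, 0.993, 0.0], [0.993, 0.119, 0.0], [0.0, 0.0, -1.0]]
wrist_force: [0.0, -0.2, 0.3]
opening: 0.007
```

Request:
send_rows --pt "0 0.5 0 0 0 0 255" --pt "0 1 0 0 0 0 255" --pt "0 1.5 0 0 0 0 255" --pt "0 2 0 0 0 0 255" --pt "0 2.5 0 0 0 0 255" --pt "0 3 0 0 0 0 255" --pt "0 3 0 0 0 0 255" --pt "0 3 0 0 0 0 255"

```text
time_s: 32.15
tool_pos: [0.5762, -0.0505, 0.0154]
tool_rot: [[-0.119, 0.993, -0.004], [0.993, 0.119, 0.001], [0.001, -0.004, -1.0]]
wrist_force: [-10.0, -0.1, 7.0]
opening: 0.007
```

```bash
python3 - <<'E'
from gate import *
c=cen(0); x,y=cw(*c); rel(x,y,16,96.8)
w=arm.get_image("scene"); save(w,"22s",(160,190,420,385),3); block(w)
w=arm.get_image("wrist"); save(w,"22w")
E
```

```text
t 32.15 pos [576.2 -50.5  15.4] yaw 96.81 F [-10.   -0.1   7. ] op 0.007
shift [-0.5 -2.6 -0.6] turn [-0.0041 -0.001   0.0002]
mask 0.6 [253. 279.] n 1833 c [0.8 1. ] sz [120.4  91.5] ang 89.5 min [-45.1 -59.3] max [46.6 60.9]
```

View pics/22s.png

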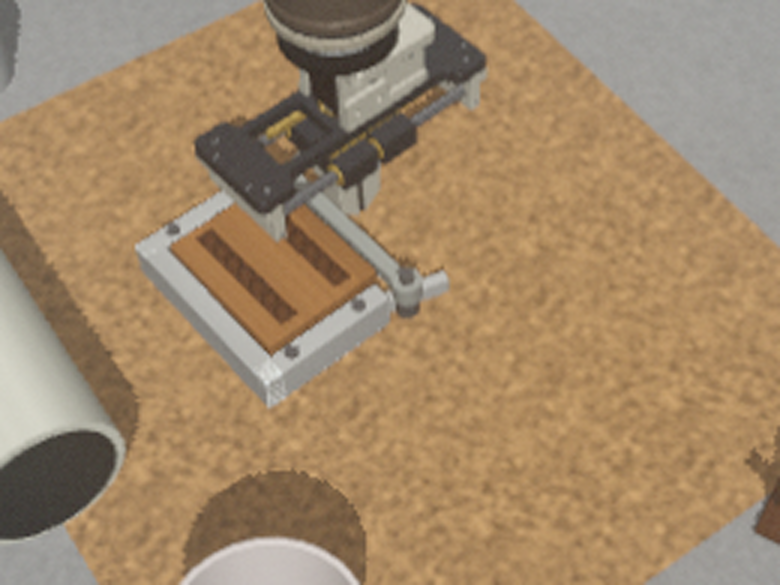

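The bar is hard against its stop: 10 N and no further travel. I'll retreat and check.

Request:
send_rows --pt "0 -3 0 0 0 0 255" --pt "0 -10 0 0 0 0 255" --pt "0 -25 0 0 0 0 255" --pt "0 -40 -15 0 0 0 255" --pt "0 -55 -50 0 0 0 255" --pt "0 -75 -95 0 0 0 255" --pt "0 -95 -130 0 0 0 255" --pt "0 -110 -150 0 0 0 255"

```text
time_s: 33.1
tool_pos: [0.4693, -0.0639, 0.1681]
tool_rot: [[-0.119, 0.993, 0.003], [0.993, 0.119, 0.001], [0.0, 0.003, -1.0]]
wrist_force: [-0.3, 0.4, -0.2]
opening: 0.005
```

Request:
send_rows --pt "0 -15 -15 0 0 0 255" --pt "0 -30 -30 0 0 0 255" --pt "0 -50 -45 0 0 0 255" --pt "0 -60 -60 0 0 0 255" --pt "0 -60 -70 0 0 0 255" --pt "0 -60 -70 0 0 0 255" --pt "0 -60 -70 0 0 0 255" --pt "0 -60 -70 0 0 0 255"

```text
time_s: 33.9
tool_pos: [0.41, -0.0704, 0.2351]
tool_rot: [[-0.12, 0.993, -0.001], [0.993, 0.12, -0.001], [-0.0, -0.001, -1.0]]
wrist_force: [-0.2, -1.0, 0.1]
opening: 0.002
```

```bash
python3 - <<'E'
from gate import *
c=cen(0); x,y=cw(*c); rel(x,y,16,96.8)
for n in ("scene","top"):
    w=arm.get_image(n); save(w,"23"+n); block(w)
    if n=="top": save(w,"23tz",(260,130,380,220),6)
    v,u=np.nonzero(w["depth"]>0); A=dep(w,np.c_[u,v])*1000; q=wc(A)
    d=q-[-55,72]; r=np.hypot(*d.T); S=(A[:,2]>24)&(A[:,2]<36)&(r>30)&(r<118)&(q[:,1]<50)&(q[:,0]<-47)&(q[:,0]>-100)
    if S.sum()>20: print(n,S.sum(),"gate",np.median(np.arctan2(-d[S,0],-d[S,1])),np.polyfit(q[S,1],q[S,0],1))
    for x in arm.masks_of("pin_vise",w)[:2]:
        v,u=np.nonzero(x["mask"]&(w["depth"]>0)); P=dep(w,np.c_[u,v])*1000; print("vise",x["at"],P.mean(0).round(1),np.quantile(P[:,2],.9).round(1))
E
```

```text
t 33.9 pos [410.  -70.4 235.1] yaw 96.87 F [-0.2 -1.   0.1] op 0.002
shift [ -0.6 164.9 219. ] turn [-0.0008  0.0004  0.0012]
mask 0.62 [250. 279.] n 2040 c [1.4 1.6] sz [ 93.  118.5] ang 1.1 min [-45.6 -57.8] max [48.5 61. ]
scene 245 gate -0.02689529330968206 [ 1.80000104e-02 -5.35472290e+01]
vise [438.6, 344.5] [461.6 297.8  46.1] 52.0
vise [393.6, 453.7] [632.9 404.8  20.7] 25.4
mask 0.82 [313. 175.] n 1832 c [-0.5 -1. ] sz [109.8  91.2] ang 89.9 min [-46.  -55.9] max [45.1 54. ]
top 212 gate 0.023406550880780454 [ 1.15620296e-02 -5.65255937e+01]
vise [171.7, 260.7] [455.2 290.2  47.6] 53.4
```

View pics/23scene.png

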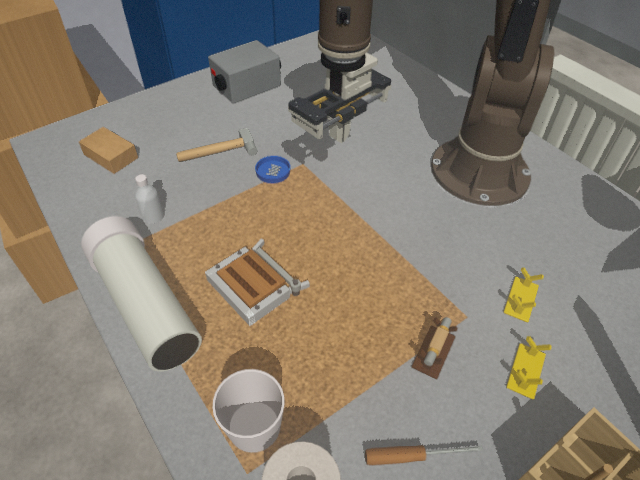

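View pics/23tz.png

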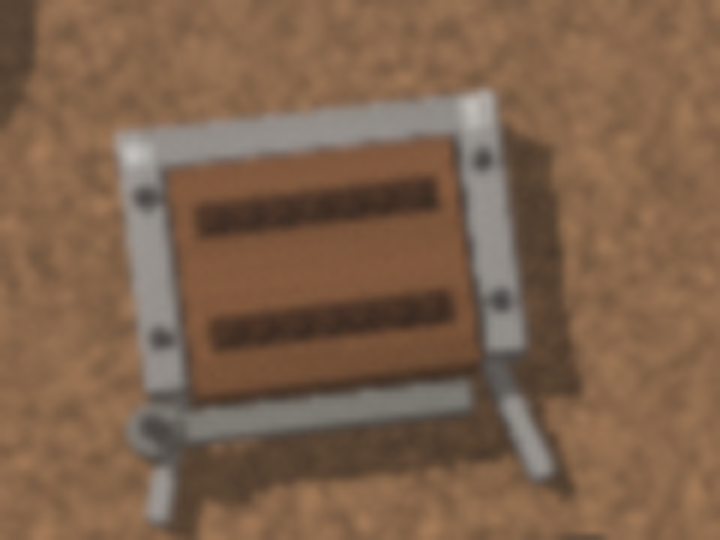

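```bash
python3 - <<'E'
from h import *
print(arm.close_job())
E
```

```text
the job is handed in; nothing more can be done
None
```

All three steps were done in the order asked, and I handed the job in at about 34 s on the robot's clock.

- **Pin vise:** I lifted it out of the cradle and laid it in both V forks of the dark rest. The last views show it level over the rest, with its handle top at 52–53 mm; 52 mm means seated.
- **Bead block:** I squared it to the cradle with a two-finger side push, then pushed it straight in from behind. It stopped hard against the back stop, with 10 N and no further travel. The wrist camera put its origin 0.7 mm past the cradle's origin, which is within the 1 mm allowed.
- **Gate bar:** I swung it from about 3.0 rad until it met its end stop, again with 10 N and no further travel. The bar still looked shut after the arm had moved clear.

**Checks that disagreed:** the scene and top cameras differ by about 2 mm. They put the block's origin at +1.4 mm and -0.5 mm along the cradle, and the gate at -0.03 and +0.02 rad. That fits the calibration error, so I relied on the hard stops. The dish, mallet, file and oil look unmoved in the last scene picture, but I did not measure them.

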